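# Fold up a sheet-metal tray in the riveting jig and hold the index pin home

### The job

Fold up the front and rear side walls of the little aluminium tray in the riveting jig until they stand upright. Then pull up the spring plunger on the jig's sliding tube section, slide the section towards the tray to the next hole of the rail, so that its fence folds up the end wall, and let the pin go fully home in that hole. Finish still holding the plunger knob with the pin home, ready for the corners to be riveted, and leave the loose things on the bench where they are.

Things in the scene. Friction and masses are not known exactly. Their poses are not given: they have to be found in the camera images.
- jig: the riveting jig, bolted down: grey base plate 112 x 440 x 8 mm. Origin on the bench under the rail's axis; offsets below are in its frame: z up, y along the rail towards the tray, x across, away from the robot (yaw within 0.18 rad). Square rail tube 30 mm wide, top at z = 52 mm, y = -200 to +20 mm, with 11 mm holes in its top every 60 mm.
- tray (a point): centre of the tray's floor, jig x = 0, y = +90, z = 54 mm. Aluminium tray, 90 mm across x, 140 mm along y, walls 42 mm high and 2 mm thick, on a bed as wide as its floor. Its far end wall (y = +160 mm) already stands, against a fixed fence. Two low screw heads hold the floor.
- front_wall (a joint): fold angle of the side wall nearest the robot, rad: 0 flat outward, 1.57 upright, stop at 1.60. Starts at 0.5 to 0.85, stays as left; 0.07 N m to bend. Fold line at x = -45, z = 54 mm, y = +23 to +157 mm; rounded hem at the free edge. Nothing lies outside it: push the edge from outside with shut fingers pointing down, in and up along its arc (a level push at a low angle can jam).
- rear_wall (a joint): the same for the side wall farthest from the robot; fold line at x = +45, z = 54 mm, y = +23 to +157 mm
- end_wall (a joint): the same for the end wall that faces the sliding section (89 mm wide, starts at 0.55 to 0.85); fold line along x at y = +20, z = 54 mm, stop at 1.65. The section's fence pushes it up as the section comes in.
- front_wall_edge (a point): middle of the free edge of the front wall
- rear_wall_edge (a point): middle of the free edge of the rear wall
- end_wall_edge (a point): middle of the free edge of the end wall
- section (a joint): travel of the sliding tube section, m: 0 at the start (pin in a hole, locked), grows towards the tray; the next hole is at 0.060, pin play 1.5 mm each way. Dark steel tube 39 x 80 mm round the rail, top at z = 57 mm; its upright fence, 88 mm wide, to z = 94 mm, stands 42 to 50 mm from the plunger's axis on the tray side. Friction 2 N, up to 9 N while it folds the wall.
- plunger (a joint): lift of the spring plunger, m: 0 with the pin home, stop at 0.014. The 8 mm round-nosed pin reaches 9 mm below the rail's top: from 0.009 up it is clear of the hole; between holes it rides on the rail at 0.009. Its spring presses down with 6 N at 0, 11 N at 0.012.
- knob (a point): centre of the plunger's black knob: upright cylinder, 26 mm in diameter, 26 mm high, its centre at z = 90 mm with the pin home, over the rail's axis (jig y = -93 mm at the start). Below it a body 15 to 21 mm thick goes down to the section's top, 33 mm under this point. Moves with section and plunger.
- hole_next (a point): mouth of the next hole, on top of the rail: the plunger's axis must come over it
- rivet_tin: loose bystander: round tin 61 mm in diameter, 37 mm high, origin at its underside
- hammer: loose bystander: ball pein hammer, 296 mm long, lying on the bench, origin at its underside
- punch: loose bystander: steel pin punch 130 mm long, 12 mm thick, origin at its underside
- bolt: loose bystander: hexagon bolt 58 mm long, 22 mm across the head, lying on the bench, origin at its underside

How it is judged:
On the way, in this order (a step that is already met when the one before it is completed fails the run):
1. both side walls folded up (value of joint each of front_wall, rear_wall above 1.42 rad), for 0.2 s.
2. plunger pulled up out of its hole (value of joint plunger above 0.0075 m), for 0.1 s.
At the end, for the whole second after the job is handed in: Section at the next hole (60 mm, within 4 mm), pin home (plunger within 2 mm of down), front, rear and end walls within about 8 degrees of upright, and the knob still held between the fingers (contact over 3 N, its centre within 25 mm of the point between the pads) (all of step 1 and value of joint section between 0.056 and 0.064 m and value of joint plunger below 0.002 m and value of joint end_wall above 1.42 rad and contact force between the fingers and plunger above 3 N and distance between the grasp point and knob below 0.025 m); the arm keeps its last pose, push and grip.
It fails at once if a loose thing on the bench was pushed more than 3 cm out of place (distance of any of rivet_tin, hammer, punch, bolt from where it was at the start of the episode above 0.03 m).
It also fails if it takes over 54 s, if anything falls off the work surface, if the arm or the gripper's body presses on something with over 40 N, if the wrist force passes 120 N, or if a joint passes its speed limit or range.

### The arm

A 6-joint arm with a two-finger parallel gripper is mounted at the origin on a cart in front of the work surface, level with it; the furniture and walls round the work are solid. World frame = base frame: x ahead of the robot, y to its left, z up, the work surface at z = 0. Lengths are in m, angles in rad, forces in N, time in s.
With the tool pointing down it reaches from about 0.3 to 0.875 m from the base axis. Payload 6.4 kg.
Tool frame: the origin (TCP) lies at the very end of the fingers, on their centre line; the grasp point (between the pads) lies tcp_to_grasp behind it (tcp_to_grasp is the distance from the TCP to the grasp point, in m); z points along the fingers, y is the direction in which the jaws open and shut (so a half turn about z gives the same grasp; the last joint's range is limited). The gripper opens to 85 mm and grips with 20 to 120 N. Pads are 22 mm wide; open, the fingers measure 114 mm over their backs; the gripper's body (76 mm by 85 mm) begins 54 mm behind the grasp point. The pads swing forward as they close: fully open they stand 13 mm farther back than shut.
Start: joints at [0.986, 0.181, 1.607, -0, 1.354, -0.206], TCP at [0.213, 0.534, 0.231] pointing down, gripper open.
Joint ranges: [-2.99, 2.99], [-0.89, 2.07], [0.3, 2.58], [-1.14, 4.28], [0, 2.63], [-3.12, 3.12]. Speed limits (rad/s): [2.57, 2.57, 3.01, 3.14, 3.14, 3.14].

### API

Orientations are given as a unit quaternion [w, x, y, z].
In Python, from bench import get_obs, camera, hand_in, tcp_to_grasp gives the robot as it stands.
- The arm moves only by the shell command python3 -m inch 'ROWS' [OPENING]. ROWS is JSON, a list of rows, each an object with "delta_pos": the shift along the tool's x, y, z in cm, a list of three; "rotation": the turn, a rotation vector about the tool's x, y, z in rad, a list of three. In form: [{"delta_pos": [x, y, z], "rotation": [rx, ry, rz]}, ...]. A call has 1 to 10 rows; each row shifts and turns the commanded pose from where the row before left it, along the tool's axes as they then stand; what a row does not reach is not made up. A row lasts 1/10 s, in which the tool goes at most 50 mm and 8.59 degrees, less where a joint would pass 70% of its speed; a pose out of reach is approached as far as the arm can. A call is refused whole if a number of a shift passes 5 or a number of a turn 0.15, either way. A call with a gripper value outside its range is refused whole. OPENING is the finger opening in cm, from 0 to 8.54, set as the call begins (- or left out, the last holds). The fingers move at their own pace and stop on an object; the grip force is fixed at half the most. Time passes only in rows, so rows that do not move let the fingers close. It gives the time, the measured TCP pose, the force and the opening at its end, in the units of the state.
- get_obs(): the state, without advancing time (a new reading comes with each control period).
- camera(name): name is "scene" or "top" or "wrist"; returns a dict with "color" (420x560x3 uint8, red, green, blue), "vfov" (degrees; the focal length in pixels is half the picture's height over the tangent of half this angle, whatever the lens; pixels are square), "cx", "cy" (the principal point, pixels), "eye" and "orientation" of the camera in the world; the wrist camera has in their place "T_tool_cam" (4x4, takes a point from camera to tool coordinates, whose origin is the TCP and whose axes are the flange's). Camera axes: x right, y down, z forward; pixel columns grow to the right and rows downward; lengths in m; the calibration is good to about 2 mm. A picture is of the moment at which its call begins: read the wrist's pose just before it. There is no depth.
- hand_in(): hands the job in, once; it reports no verdict.
The state is a dict: "time_s": time; "q": joint angles; "dq": joint speeds; "joint_efforts": joint torques, N m; "eef_pos": TCP position; "eef_rot": TCP orientation; "wrist_force": force on the tool from outside, world axes, zero at the start; "torque": the same for the moment, N m; "opening": opening from 0.0 (shut) to 1.0 (fully open).
Only numpy, scipy, OpenCV 4.12 (cv2) and the standard library are available. Lean on these libraries where they do the work, as an engineer would, in place of code of your own. Each camera call takes 0.05 s, during which the arm holds its last target.

## Working session

There is one attempt and no reset: what is moved stays moved. The work goes in short steps, Python scripts to look and compute and a shell command to move; the robot and the scene stay as the last step left them, time stands still between calls to the robot, and variables do not carry over. Pictures are saved under pics/ and viewed, and the job is handed in when it is done.

```bash
ls; mkdir -p pics
python3 - <<'E'
from bench import get_obs,camera,tcp_to_grasp
import cv2
o=get_obs();print(o,tcp_to_grasp)
for n in("scene","top","wrist"):
    c=camera(n);cv2.imwrite(f"pics/{n}0.png",c["color"][:,:,::-1]);print(n,{k:v for k,v in c.items() if k!="color"})
E
```

```text
pics
{'time_s': 0.0, 'q': array([ 9.85735688e-01,  1.81540935e-01,  1.60804893e+00,  3.79912683e-05,
        1.35377470e+00, -2.06288691e-01]), 'dq': array([-0.00179242, -0.00096434,  0.00048414, -0.00056207,  0.00058928,
       -0.00137512]), 'joint_efforts': array([ 2.90143644e-04, -4.44852519e+01, -3.51347136e+01, -2.48004526e-04,
        8.89690215e-03,  1.51720322e-06]), 'eef_pos': array([0.21227224, 0.53377762, 0.23036443]), 'eef_rot': array([-3.58587953e-04,  1.88259842e-01,  9.82118856e-01, -8.10355170e-04]), 'wrist_force': array([ 0.71689589, -0.2969991 , -0.76055613]), 'torque': array([-0.05736153, -0.00254026,  0.02962453]), 'opening': 1.0012992679766168} 0.0187
scene {'vfov': 49.56699524719542, 'cx': 281.1800149065232, 'cy': 204.55390399303198, 'eye': array([ 0.01549564, -0.47224445,  0.82092694]), 'orientation': array([-0.36777292,  0.85450867, -0.33421301,  0.15119417])}
top {'vfov': 55.59033225844729, 'cx': 281.687673077753, 'cy': 204.1059670992003, 'eye': array([0.36229918, 0.07577989, 1.0418513 ]), 'orientation': array([-0.07268437,  0.71212533, -0.6952777 ,  0.06467937])}
wrist {'vfov': 69.90010635472926, 'cx': 282.1736063205852, 'cy': 210.4495706477758, 'T_tool_cam': array([[-1.98449862e-04, -9.50593095e-01, -3.10439573e-01,
         7.96585895e-02],
       [ 9.99999962e-01, -2.48623571e-04,  1.22052726e-04,
         3.65894889e-04],
       [-1.93205074e-04, -3.10439537e-01,  9.50593108e-01,
        -1.42727088e-01],
       [ 0.00000000e+00,  0.00000000e+00,  0.00000000e+00,
         1.00000000e+00]])}
```

View pics/scene0.png

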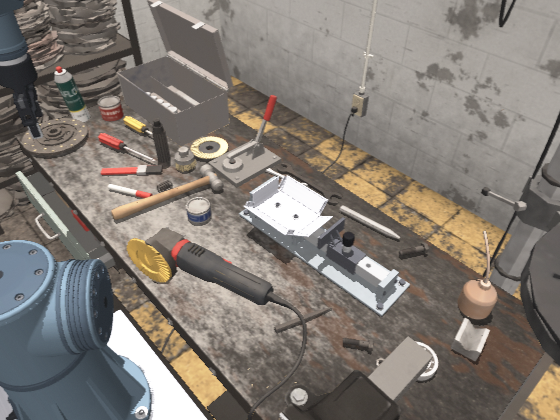

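View pics/top0.png

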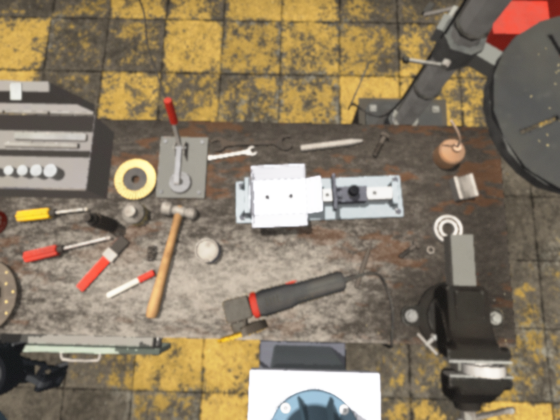

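View pics/wrist0.png

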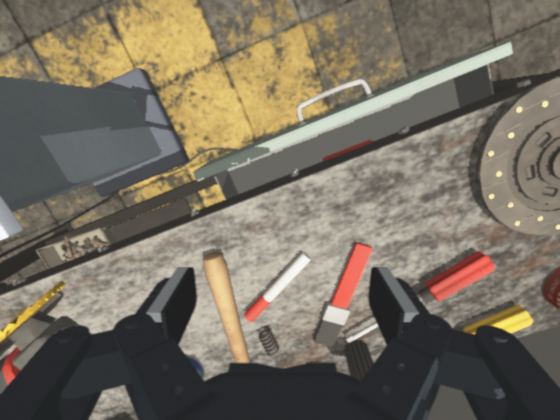

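The jig is at top-image px (236–403, 165–227). The tray is on the left, the knob at about (353,192), and the tin at (207,250). Zooming in next.

```bash
cat > h.py <<'E'
import numpy as np, cv2
from scipy.spatial.transform import Rotation as R
from bench import get_obs,camera
def Rq(q): return R.from_quat([q[1],q[2],q[3],q[0]]).as_matrix()
def cam(n):
    o=get_obs(); c=camera(n)
    if n=="wrist":
        T=np.eye(4);T[:3,:3]=Rq(o["eef_rot"]);T[:3,3]=o["eef_pos"];M=T@c["T_tool_cam"]
        c["R"]=M[:3,:3];c["eye"]=M[:3,3]
    else: c["R"]=Rq(c["orientation"])
    c["f"]=c["color"].shape[0]/2/np.tan(np.radians(c["vfov"])/2)
    return c
def ray(c,u,v):
    d=c["R"]@np.array([(u-c["cx"])/c["f"],(v-c["cy"])/c["f"],1.]);return c["eye"],d/np.linalg.norm(d)
def onz(c,u,v,z):
    e,d=ray(c,u,v);return e+d*(z-e[2])/d[2]
def proj(c,p):
    q=c["R"].T@(np.asarray(p)-c["eye"]);return np.array([c["cx"]+c["f"]*q[0]/q[2],c["cy"]+c["f"]*q[1]/q[2]])
def tri(a,b):
    (e1,d1),(e2,d2)=a,b
    s=np.linalg.lstsq(np.c_[d1,-d2],e2-e1,rcond=None)[0];p=e1+s[0]*d1;q=e2+s[1]*d2
    return (p+q)/2,np.linalg.norm(p-q)
def save(c,name,crop=None,k=1):
    im=c["color"][:,:,::-1]
    if crop: x0,x1,y0,y1=crop;im=im[y0:y1,x0:x1]
    cv2.imwrite("pics/"+name,cv2.resize(im,None,fx=k,fy=k,interpolation=cv2.INTER_CUBIC))
E
python3 - <<'E'
from h import *
import pickle
a=cam("top");b=cam("scene");pickle.dump((a,b),open("c0.pkl","wb"))
save(a,"top1.png",(220,420,140,260),4);save(b,"scene1.png",(230,430,160,320),4)
E
```

```text
(no output)
```

View pics/top1.png

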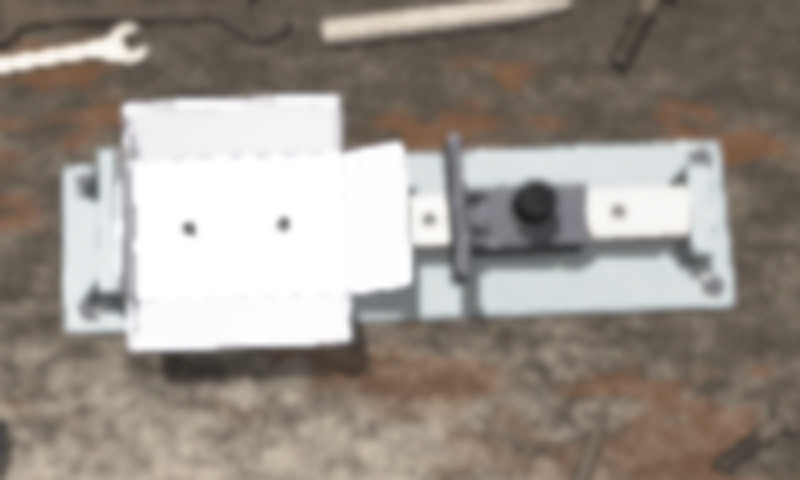

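View pics/scene1.png

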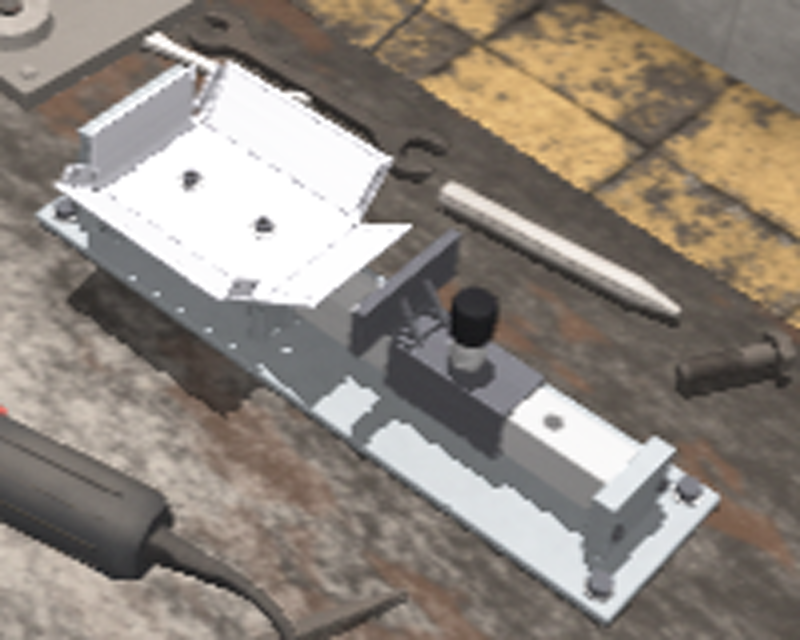

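Run:
```python
from h import *
import pickle
a,b=pickle.load(open("c0.pkl","rb"))
T=lambda u,v:(220+u/4,140+v/4)
S=lambda u,v:(230+u/4,160+v/4)
for n,p in dict(TR=(718,142),BR=(735,303),BL=(65,332),TL=(62,168)).items(): print(n,onz(a,*T(*p),.008)[:2])
for n,p in dict(TRs=(716,497),BRs=(608,620),BLs=(40,213)).items(): print(n,onz(b,*S(*p),.008)[:2])
h1=onz(a,*T(430,220),.052);h2=onz(a,*T(618,211),.052);print("holes",h1,h2,np.linalg.norm(h1-h2))
print("hole153 scene",onz(b,*S(553,422),.052))
k=tri(ray(a,*T(536,199)),ray(b,*S(475,304)));print("knobtop tri",k, onz(a,*T(536,198),.103),onz(b,*S(476,304),.103))
print("screws top",onz(a,*T(190,229),.056),onz(a,*T(284,224),.056),"scene",onz(b,*S(190,180),.056),onz(b,*S(264,225),.056))
d=h1-h2;d/=np.linalg.norm(d)
yaw=np.arctan2(-d[0],d[1]);print("yaw",yaw)
```

```text
TR [ 0.65114674 -0.22315368]
BR [ 0.54214532 -0.23074951]
BL [0.51263168 0.20801216]
TL [0.62334083 0.21522007]
TRs [ 0.64829714 -0.22374404]
BRs [ 0.54081363 -0.23228258]
BLs [0.51481583 0.2019342 ]
holes [ 0.58348415 -0.02633492  0.052     ] [ 0.59206499 -0.14561895  0.052     ] 0.11959227692805179
hole153 scene [ 0.59037547 -0.14753191  0.052     ]
knobtop tri (array([ 0.58811744, -0.08613062,  0.0984148 ]), np.float64(0.0011894414898703648)) [ 0.58715395 -0.08497053  0.103     ] [ 0.58546047 -0.08920662  0.103     ]
screws top [0.57329147 0.12577805 0.056     ] [0.57788923 0.06637203 0.056     ] scene [0.57178198 0.12274203 0.056     ] [0.57788203 0.06400572 0.056     ]
yaw 0.07181250121953835
```

```bash
cat >> h.py <<'E'
O=np.array([.5810,.0057,0]);YAW=.067
RJ=R.from_euler('z',YAW).as_matrix()
def J(p): return RJ.T@(np.asarray(p)-O)
def W(p): return RJ@np.asarray(p,float)+O
def wall(c,u,v,s,ax=0,base=None):
    "fold angle from a pixel on the free edge; returns candidates"
    e,d=ray(c,u,v);e=J(e);d=RJ.T@d
    f={'F':(0,-1,-.045),'R':(0,1,.045),'E':(1,-1,.020)}[s];i,sg,b=f
    t=np.linspace(0.3,1.75,1500);best=[]
    X=b+sg*.042*np.cos(t);Z=.054+.042*np.sin(t)
    l=(Z-e[2])/d[2];r=(e[i]+l*d[i]-X)*1000
    k=np.where(r[:-1]*r[1:]<=0)[0]
    return [(round(t[j],2),np.round(e+l[j]*d,4)) for j in k]
def st():
    o=get_obs();p=J(o["eef_pos"]);M=RJ.T@Rq(o["eef_rot"])
    tl=np.degrees(np.arctan2(M[0,0],M[1,0]))
    print("t %.2f jig tcp mm"%o["time_s"],np.round(p*1000,1),"toolx off jig y deg %.2f"%tl,"zaxis",np.round(M[:,2],3),"F",np.round(RJ.T@o["wrist_force"],1),"open %.3f"%o["opening"],"q",np.round(o["q"],2))
E
python3 - <<'E'
from h import *
import pickle
a,b=pickle.load(open("c0.pkl","rb"))
T=lambda u,v:(220+u/4,140+v/4)
S=lambda u,v:(230+u/4,160+v/4)
print("F top",wall(a,*T(240,349),'F'),"scene",wall(b,*S(140,242),'F'))
print("R top",wall(a,*T(230,97),'R'),"scene",wall(b,*S(310,110),'R'))
print("E top",wall(a,*T(410,215),'E'),"scene",wall(b,*S(365,263),'E'))
print(proj(a,W([0,90e-3,54e-3])),proj(a,W([0,-93e-3,.103])))
p=onz(a,207,250,.037);print("tin jig",J(p))
st()
o=get_obs();g=W([-.115,.09,.0]);M=Rq(o["eef_rot"]);print("to pre-front in tool cm",M.T@(g-o["eef_pos"])*100)
E
```

```text
F top [(np.float64(0.57), array([-0.0804,  0.0917,  0.0767]))] scene [(np.float64(0.67), array([-0.0778,  0.0847,  0.0802]))]
R top [(np.float64(0.62), array([0.0792, 0.0914, 0.0783]))] scene [(np.float64(0.62), array([0.0791, 0.091 , 0.0785])), (np.float64(0.85), array([0.0726, 0.0859, 0.0856]))]
E top [(np.float64(0.47), array([-0.0005, -0.0174,  0.073 ]))] scene [(np.float64(0.53), array([ 0.0029, -0.0163,  0.0751]))]
[279.48332173 197.03438653] [354.87952719 189.49023413]
tin jig [-0.1245796   0.27806125  0.037     ]
t 0.25 jig tcp mm [-332.3  551.8  230.9] toolx off jig y deg -64.46 zaxis [-0.001 -0.001 -1.   ] F [-0.6 -0.1 -0.1] open 1.000 q [ 0.99  0.18  1.61  0.    1.35 -0.21]
to pre-front in tool cm [-39.5252097  -32.28084122  23.10485719]
```

```bash
python3 -m inch '[{"delta_pos":[-3.6,-2.9,0],"rotation":[0,0,0]},{"delta_pos":[-3.6,-2.9,0],"rotation":[0,0,0]},{"delta_pos":[-3.6,-2.9,0],"rotation":[0,0,0]},{"delta_pos":[-3.6,-2.9,0],"rotation":[0,0,0]},{"delta_pos":[-3.6,-2.9,0],"rotation":[0,0,0]},{"delta_pos":[-3.6,-2.9,0],"rotation":[0,0,0]},{"delta_pos":[-3.6,-2.9,0],"rotation":[0,0,0]},{"delta_pos":[-3.6,-2.9,0],"rotation":[0,0,0]},{"delta_pos":[-3.6,-2.9,0],"rotation":[0,0,0]},{"delta_pos":[-3.6,-2.9,0],"rotation":[0,0,0]}]' 0
python3 -m inch '[{"delta_pos":[0,0,0],"rotation":[0,0,0.14]},{"delta_pos":[0,0,0],"rotation":[0,0,0.14]},{"delta_pos":[0,0,0],"rotation":[0,0,0.14]},{"delta_pos":[0,0,0],"rotation":[0,0,0.14]},{"delta_pos":[0,0,0],"rotation":[0,0,0.14]},{"delta_pos":[0,0,0],"rotation":[0,0,0.14]},{"delta_pos":[0,0,0],"rotation":[0,0,0.14]},{"delta_pos":[0,0,0],"rotation":[0,0,0.14]},{"delta_pos":[0,0,0],"rotation":[0,0,0]}]'
python3 -c "
from h import *
st()"
```

```text
time_s: 1.25
eef_pos: [0.4405, 0.1299, 0.2315]
eef_rot: [0.0, 0.188, 0.982, 0.0]
wrist_force: [1.3, -0.1, 0.8]
opening: 0.001
time_s: 2.15
eef_pos: [0.4398, 0.1317, 0.2312]
eef_rot: [-0.0, 0.682, 0.732, -0.0]
wrist_force: [-0.0, 0.2, 0.1]
opening: 0.001
t 2.15 jig tcp mm [-132.5  135.1  231.2] toolx off jig y deg -0.22 zaxis [-0. -0. -1.] F [0.  0.2 0.1] open 0.001 q [ 0.03 -0.09  1.89 -0.    1.34 -0.04]
```

```bash
python3 -m inch '[{"delta_pos":[-2.25,0.6,2.5],"rotation":[0,0,0]},{"delta_pos":[-2.25,0.6,2.5],"rotation":[0,0,0]},{"delta_pos":[0,0,3],"rotation":[0,0,0]},{"delta_pos":[0,0,0],"rotation":[0,0,0]},{"delta_pos":[0,0,0],"rotation":[0,0,0]}]'
python3 -c "
from h import *
st();b=cam('scene');save(b,'s2.png',(210,430,130,300),3.5);w=cam('wrist');save(w,'w2.png')"
```

```text
time_s: 2.65
eef_pos: [0.4548, 0.0878, 0.1515]
eef_rot: [-0.001, 0.68, 0.733, -0.0]
wrist_force: [0.5, -0.3, 0.2]
opening: -0.001
t 2.65 jig tcp mm [-120.4   90.4  151.5] toolx off jig y deg -0.41 zaxis [-0.001  0.    -1.   ] F [ 0.5 -0.3  0.2] open -0.001 q [-0.07  0.02  1.95  0.    1.17 -0.14]
```

View pics/s2.png

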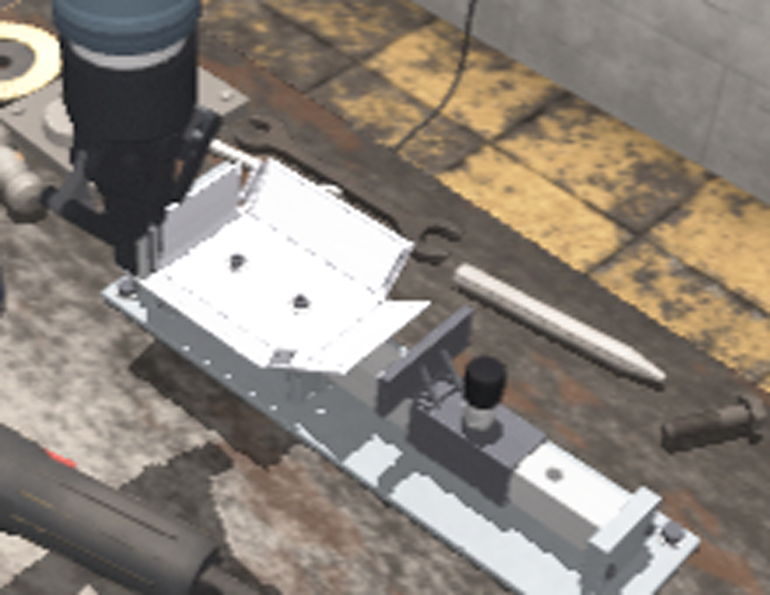

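View pics/w2.png

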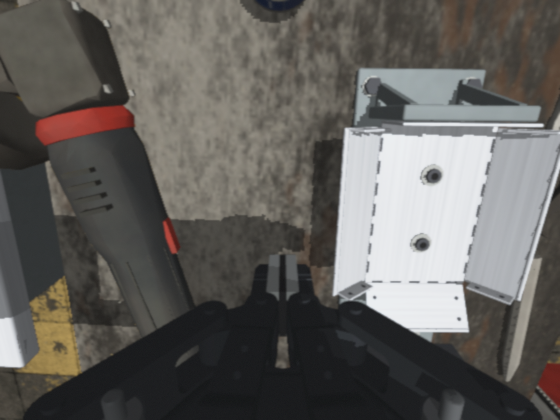

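Run:
```python
from h import *
import pickle
w=cam("wrist");pickle.dump(w,open("w.pkl","wb"))
print(wall(w,347,128,'F'),wall(w,336,298,'F'),wall(w,557,135,'R'),wall(w,516,303,'R'),wall(w,415,332,'E'))
for p in [(0,.09,.054),(-.045,.157,.054),(-.045,.023,.054),(.045,.157,.054),(.045,.023,.054),(0,-.093,.103)]: print(p,proj(w,W(p)))
save(w,'w3.png',(320,560,60,340),2)
```

```text
[(np.float64(0.77), array([-0.075 ,  0.1606,  0.0834]))] [(np.float64(0.8), array([-0.0743,  0.0262,  0.0841]))] [(np.float64(1.16), array([0.0617, 0.1575, 0.0925]))] [] [(np.float64(0.41), array([ 0.0027, -0.0186,  0.0706])), (np.float64(0.99), array([-0.0073, -0.003 ,  0.0891]))]
(0, 0.09, 0.054) [421.94940522 212.93570774]
(-0.045, 0.157, 0.054) [377.31539839 131.11580262]
(-0.045, 0.023, 0.054) [361.97845014 281.84568105]
(0.045, 0.157, 0.054) [492.4795907  131.89258959]
(0.045, 0.023, 0.054) [459.79402426 282.30978725]
(0, -0.093, 0.103) [415.25883114 426.94459328]
```

View pics/w3.png

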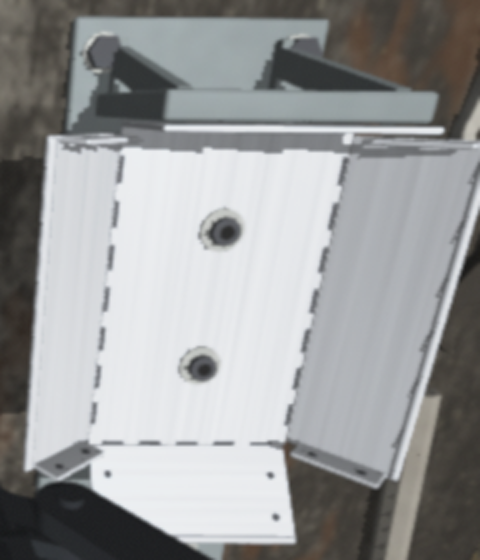

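```bash
python3 -m inch '[{"delta_pos":[0,0,3],"rotation":[0,0,0]},{"delta_pos":[0,0,3],"rotation":[0,0,0]},{"delta_pos":[0,0,2.9],"rotation":[0,0,0]},{"delta_pos":[0,0,0],"rotation":[0,0,0]},{"delta_pos":[0,1,0],"rotation":[0,0,0]},{"delta_pos":[0,1,0],"rotation":[0,0,0]},{"delta_pos":[0,0.4,0],"rotation":[0,0,0]},{"delta_pos":[0,0,0],"rotation":[0,0,0]},{"delta_pos":[0,0,0],"rotation":[0,0,0]}]'
python3 -c "
from h import *
st();b=cam('scene');save(b,'s4.png',(210,430,130,300),3.5)"
```

```text
time_s: 3.7
eef_pos: [0.4794, 0.0894, 0.0628]
eef_rot: [0.0, 0.681, 0.732, 0.0]
wrist_force: [0.1, -0.9, 0.4]
opening: -0.001
t 3.70 jig tcp mm [-95.7  90.3  62.8] toolx off jig y deg -0.30 zaxis [ 0.001 -0.    -1.   ] F [ 0.  -0.9  0.4] open -0.001 q [-0.06  0.22  1.95 -0.    0.97 -0.13]
```

View pics/s4.png

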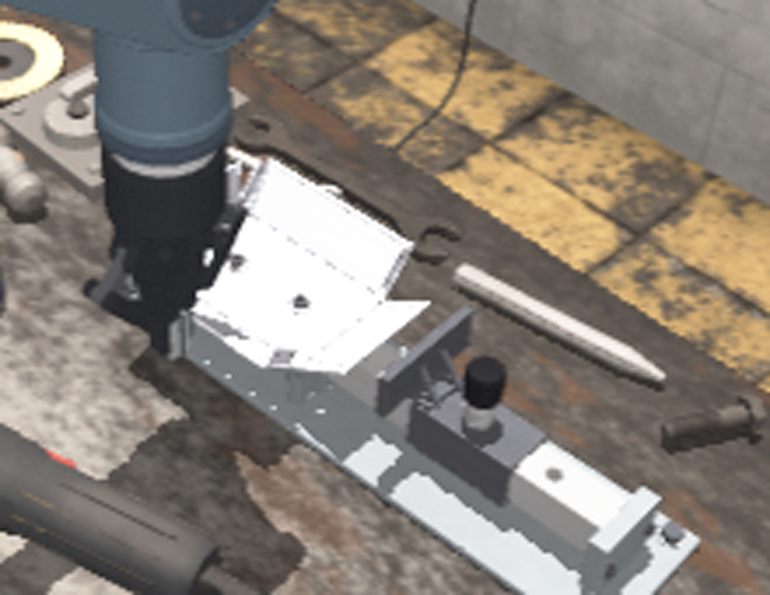

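```bash
python3 -m inch '[{"delta_pos":[0,0.2,-0.2],"rotation":[0,0,0]},{"delta_pos":[0,0.2,-0.2],"rotation":[0,0,0]},{"delta_pos":[0,0.25,-0.2],"rotation":[0,0,0]},{"delta_pos":[0,0.25,-0.2],"rotation":[0,0,0]},{"delta_pos":[0,0.3,-0.2],"rotation":[0,0,0]},{"delta_pos":[0,0.3,-0.2],"rotation":[0,0,0]},{"delta_pos":[0,0,0],"rotation":[0,0,0]}]'
python3 -c "
from h import *
st();w=cam('wrist');save(w,'w5.png')"
```

```text
time_s: 4.45
eef_pos: [0.4914, 0.0903, 0.0745]
eef_rot: [-0.002, 0.681, 0.732, -0.003]
wrist_force: [-13.7, -3.1, 14.5]
opening: -0.001
t 4.45 jig tcp mm [-83.7  90.4  74.5] toolx off jig y deg -0.32 zaxis [-0.007 -0.    -1.   ] F [-13.8  -2.2  14.5] open -0.001 q [-0.06  0.23  1.91 -0.    1.01 -0.13]
```

View pics/w5.png

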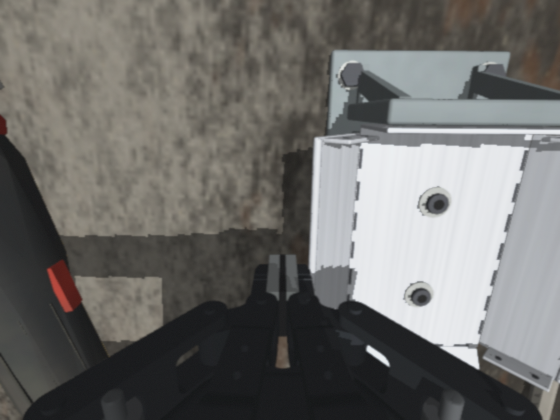

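```bash
python3 -m inch '[{"delta_pos":[0,-0.5,0],"rotation":[0,0,0]},{"delta_pos":[0,-0.5,0],"rotation":[0,0,0]},{"delta_pos":[0,0,0],"rotation":[0,0,0]}]'
python3 -c "
from h import *
st();w=cam('wrist');save(w,'w6.png',(220,460,120,330),3.3);b=cam('scene');save(b,'s6.png',(230,350,170,260),6)"
```

```text
time_s: 4.8
eef_pos: [0.4836, 0.0898, 0.0742]
eef_rot: [-0.0, 0.681, 0.732, 0.0]
wrist_force: [0.8, 0.9, -0.3]
opening: -0.001
t 4.80 jig tcp mm [-91.6  90.4  74.2] toolx off jig y deg -0.29 zaxis [-0.  0. -1.] F [ 0.9  0.8 -0.3] open -0.001 q [-0.06  0.21  1.93  0.    1.   -0.13]
```

View pics/w6.png

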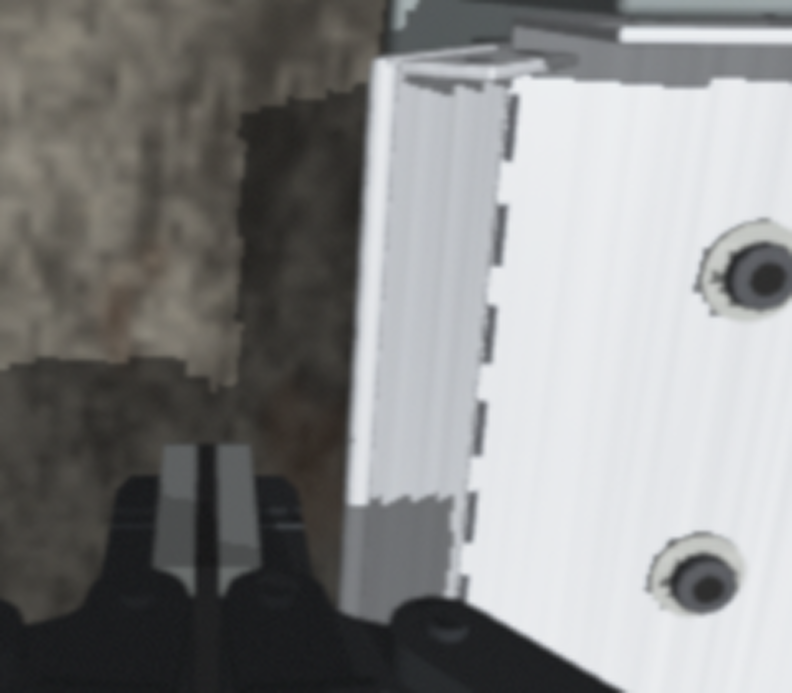

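View pics/s6.png

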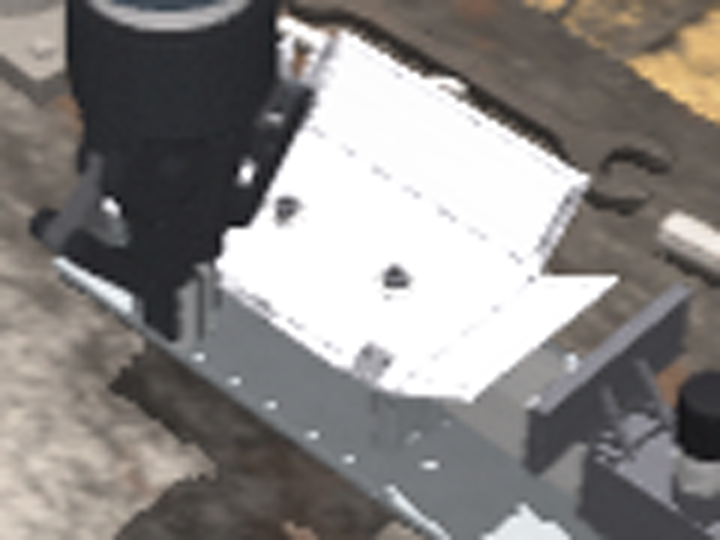

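```bash
python3 -c "
from h import *
w=cam('wrist')
for p in [(378,60),(362,280),(345,560)]: print(wall(w,220+p[0]/3.3,120+p[1]/3.3,'F'))
b=cam('scene');print(wall(b,230+320/6,170+360/6,'F'))
for y in(0,): print(proj(w,W([-.045,.157,.054])),proj(w,W([-.045,.04,.054])))
for p in [(518,80),(455,600)]: print(220+p[0]/3.3,120+p[1]/3.3)
"
```

```text
[(np.float64(0.96), array([-0.0692,  0.1602,  0.0883]))]
[(np.float64(0.95), array([-0.0696,  0.131 ,  0.088 ]))]
[(np.float64(0.94), array([-0.0697,  0.087 ,  0.0879]))]
[(np.float64(0.82), array([-0.0738,  0.0311,  0.0846]))]
[369.02012633 139.32090141] [352.03908825 323.36166226]
376.969696969697 144.24242424242425
357.8787878787879 301.81818181818187
```

```bash
python3 -m inch '[{"delta_pos":[0,0,-0.4],"rotation":[-0.1,0,0]},{"delta_pos":[0,0,0],"rotation":[-0.1,0,0]},{"delta_pos":[0,0,0],"rotation":[-0.1,0,0]},{"delta_pos":[0,0,0],"rotation":[-0.1,0,0]},{"delta_pos":[0,0.35,0.1],"rotation":[0,0,0]},{"delta_pos":[0,0.35,0.1],"rotation":[0,0,0]},{"delta_pos":[0,0,0],"rotation":[0,0,0]}]'
python3 -c "
from h import *
st()"
python3 -m inch '[{"delta_pos":[0,0.35,-0.05],"rotation":[0,0,0]},{"delta_pos":[0,0.35,-0.05],"rotation":[0,0,0]},{"delta_pos":[0,0,0],"rotation":[0,0,0]}]'
python3 -c "
from h import *
st();b=cam('scene');save(b,'s7.png',(230,350,150,250),6)"
```

```text
time_s: 5.7
eef_pos: [0.4938, 0.09, 0.0806]
eef_rot: [0.136, 0.668, 0.717, 0.146]
wrist_force: [1.1, -0.4, 0.2]
opening: 0.001
t 5.70 jig tcp mm [-81.3  89.9  80.6] toolx off jig y deg -0.27 zaxis [ 0.391  0.001 -0.92 ] F [ 1.  -0.4  0.2] open 0.001 q [-0.1  -0.    2.22  0.13  0.53 -0.27]
time_s: 6.0
eef_pos: [0.4983, 0.0907, 0.0834]
eef_rot: [0.136, 0.668, 0.718, 0.146]
wrist_force: [0.0, -0.1, 0.1]
opening: 0.001
t 6.00 jig tcp mm [-76.8  90.3  83.4] toolx off jig y deg -0.29 zaxis [ 0.39   0.002 -0.921] F [ 0.  -0.1  0.1] open 0.001 q [-0.1   0.    2.2   0.13  0.54 -0.27]
```

View pics/s7.png

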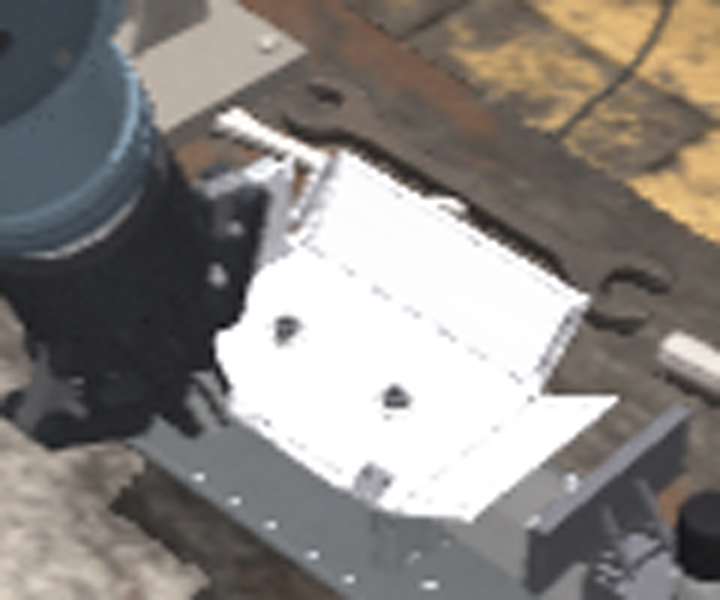

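```bash
python3 -m inch '[{"delta_pos":[0,-0.1,0.3],"rotation":[0,0,0]},{"delta_pos":[0,0.3,0.1],"rotation":[0,0,0]},{"delta_pos":[0,0.3,0.05],"rotation":[0,0,0]},{"delta_pos":[0,0,0],"rotation":[0,0,0]}]'
python3 -c "
from h import *
st()"
python3 -m inch '[{"delta_pos":[0,0.35,-0.05],"rotation":[0,0,0]},{"delta_pos":[0,0.35,0],"rotation":[0,0,0]},{"delta_pos":[0,0,0],"rotation":[0,0,0]}]'
python3 -c "
from h import *
st();b=cam('wrist');save(b,'w8.png')"
```

```text
time_s: 6.45
eef_pos: [0.5035, 0.0913, 0.0804]
eef_rot: [0.135, 0.668, 0.718, 0.145]
wrist_force: [-1.0, 0.6, -1.1]
opening: 0.002
t 6.45 jig tcp mm [-71.6  90.6  80.4] toolx off jig y deg -0.29 zaxis [ 0.389  0.002 -0.921] F [-1.   0.7 -1.1] open 0.002 q [-0.09  0.02  2.19  0.13  0.54 -0.26]
time_s: 6.75
eef_pos: [0.5107, 0.0916, 0.0844]
eef_rot: [0.136, 0.668, 0.717, 0.146]
wrist_force: [-0.9, 0.4, -0.2]
opening: 0.004
t 6.75 jig tcp mm [-64.3  90.4  84.4] toolx off jig y deg -0.28 zaxis [ 0.391  0.002 -0.921] F [-0.9  0.5 -0.2] open 0.004 q [-0.09  0.03  2.17  0.12  0.54 -0.26]
```

View pics/w8.png

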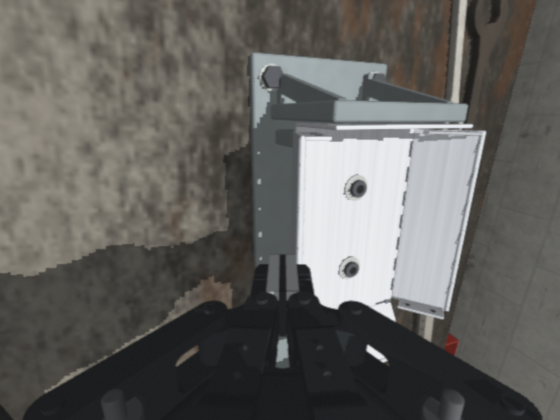

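```bash
python3 -c "
from h import *
w=cam('wrist');save(w,'w9.png',(230,480,100,330),3)
for p in [(296,137),(294,240)]: print(wall(w,*p,'F'))
for q in [(0,.09,.054),(-.045,.157,.054),(-.045,.09,.054),(.045,.157,.054),(.045,.023,.054)]: print(q,proj(w,W(q)))
"
```

```text
[(np.float64(1.17), array([-0.0614,  0.16  ,  0.0927]))]
[(np.float64(1.17), array([-0.0614,  0.1106,  0.0926]))]
(0, 0.09, 0.054) [349.33553528 233.10608302]
(-0.045, 0.157, 0.054) [292.6493226  136.84696798]
(-0.045, 0.09, 0.054) [291.08658089 243.19516676]
(0.045, 0.157, 0.054) [411.11004172 133.49895311]
(0.045, 0.023, 0.054) [388.93102162 300.34335809]
```

View pics/w9.png

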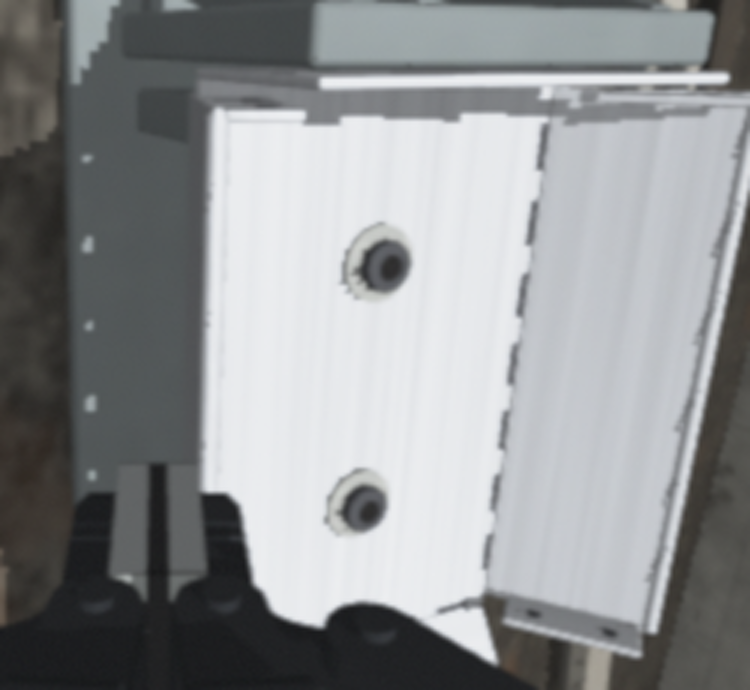

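```bash
python3 -m inch '[{"delta_pos":[0,0.35,0.05],"rotation":[0,0,0]},{"delta_pos":[0,0.35,0.1],"rotation":[0,0,0]},{"delta_pos":[0,0.3,0.1],"rotation":[0,0,0]},{"delta_pos":[0,0,0],"rotation":[0,0,0]}]'
python3 -c "
from h import *
st()"
python3 -m inch '[{"delta_pos":[0,0.2,0.07],"rotation":[0,0,0]},{"delta_pos":[0,0,0],"rotation":[0,0,0]}]'
python3 -c "
from h import *
st()
w=cam('wrist');save(w,'w10.png',(230,480,100,330),3)"
```

```text
time_s: 7.25
eef_pos: [0.5212, 0.0923, 0.0861]
eef_rot: [0.136, 0.667, 0.717, 0.146]
wrist_force: [-0.5, 0.4, 1.4]
opening: 0.001
t 7.25 jig tcp mm [-53.9  90.4  86.1] toolx off jig y deg -0.28 zaxis [ 0.391  0.002 -0.92 ] F [-0.5  0.4  1.4] open 0.001 q [-0.09  0.05  2.15  0.12  0.55 -0.25]
time_s: 7.45
eef_pos: [0.523, 0.0924, 0.0862]
eef_rot: [0.136, 0.668, 0.717, 0.146]
wrist_force: [0.6, -0.4, 4.0]
opening: 0.001
t 7.45 jig tcp mm [-52.   90.4  86.2] toolx off jig y deg -0.28 zaxis [ 0.391  0.002 -0.92 ] F [ 0.6 -0.4  4. ] open 0.001 q [-0.09  0.05  2.14  0.12  0.55 -0.25]
```

View pics/w10.png

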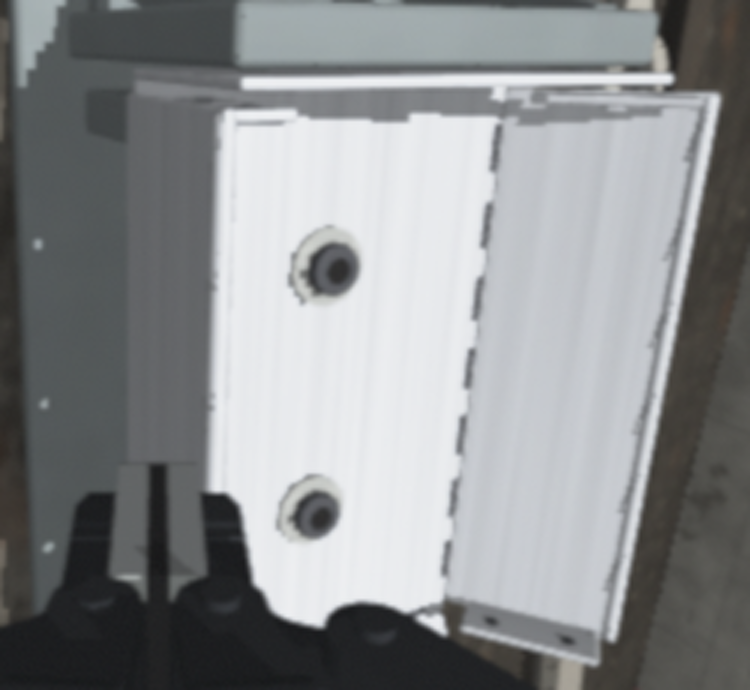

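```bash
python3 -c "
from h import *
w=cam('wrist')
for p in [(219,112),(210,470)]: print(wall(w,230+p[0]/3,100+p[1]/3,'F'))
"
```

```text
[(np.float64(1.54), array([-0.0464,  0.16  ,  0.096 ]))]
[(np.float64(1.54), array([-0.0464,  0.1018,  0.096 ]))]
```

```bash
python3 -m inch '[{"delta_pos":[0,0.2,0],"rotation":[0,0,0]},{"delta_pos":[0,0,0],"rotation":[0,0,0]}]'
python3 -c "
from h import *
st()"
python3 -m inch '[{"delta_pos":[0,0.2,0.05],"rotation":[0,0,0]},{"delta_pos":[0,0,0],"rotation":[0,0,0]}]'
python3 -c "
from h import *
st()
w=cam('wrist');save(w,'w11.png',(230,480,100,330),3)"
```

```text
time_s: 7.75
eef_pos: [0.5238, 0.0925, 0.0862]
eef_rot: [0.135, 0.668, 0.718, 0.145]
wrist_force: [-0.9, -0.5, 2.7]
opening: 0.001
t 7.75 jig tcp mm [-51.2  90.5  86.2] toolx off jig y deg -0.28 zaxis [ 0.389  0.002 -0.921] F [-1.  -0.4  2.7] open 0.001 q [-0.09  0.06  2.14  0.12  0.55 -0.25]
time_s: 7.95
eef_pos: [0.525, 0.0927, 0.0861]
eef_rot: [0.135, 0.668, 0.718, 0.145]
wrist_force: [-7.0, -3.5, 7.5]
opening: 0.002
t 7.95 jig tcp mm [-50.   90.6  86.1] toolx off jig y deg -0.31 zaxis [ 0.387  0.002 -0.922] F [-7.2 -3.   7.5] open 0.002 q [-0.09  0.06  2.14  0.12  0.55 -0.24]
```

View pics/w11.png

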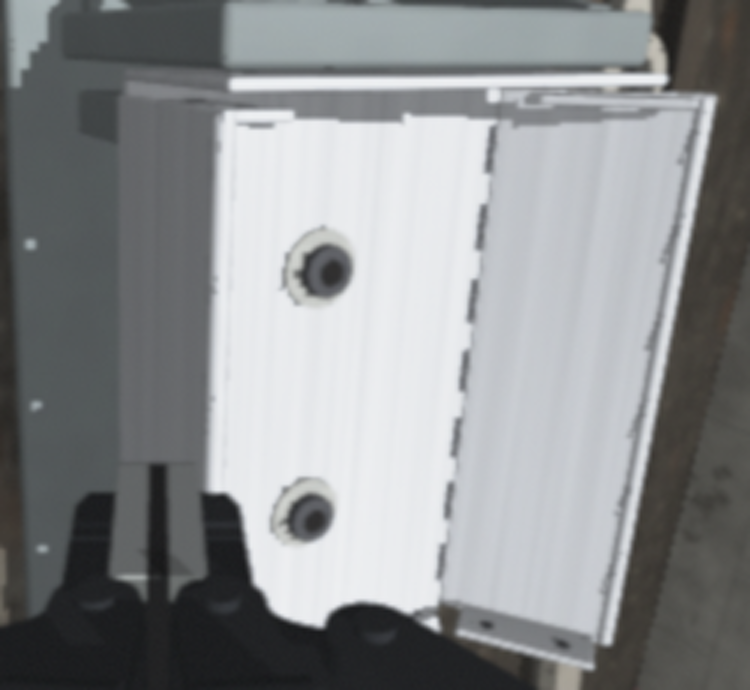

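```bash
python3 -m inch '[{"delta_pos":[0,-1.5,0],"rotation":[0,0,0]},{"delta_pos":[0,0,-4.5],"rotation":[0,0,0]},{"delta_pos":[0,0,-4.5],"rotation":[0.1,0,0]},{"delta_pos":[0,0,0],"rotation":[0.1,0,0]},{"delta_pos":[0,0,0],"rotation":[0.1,0,0]},{"delta_pos":[0,0,0],"rotation":[0.1,0,0]},{"delta_pos":[0,0,0],"rotation":[0.1,0,0]},{"delta_pos":[0,0,0],"rotation":[0.1,0,0]},{"delta_pos":[0,0,0],"rotation":[0.1,0,0]},{"delta_pos":[0,0,0],"rotation":[0.1,0,0]}]'
python3 -m inch '[{"delta_pos":[0,3.5,-0.7],"rotation":[0,0,0]},{"delta_pos":[0,3.5,-0.7],"rotation":[0,0,0]},{"delta_pos":[0,3.5,-0.7],"rotation":[0,0,0]},{"delta_pos":[0,3.5,-0.7],"rotation":[0,0,0]},{"delta_pos":[0,3.5,-0.7],"rotation":[0,0,0]},{"delta_pos":[0,3.5,-0.7],"rotation":[0,0,0]},{"delta_pos":[0,0,0],"rotation":[0,0,0]},{"delta_pos":[0,0,0],"rotation":[0,0,0]}]'
python3 -c "
from h import *
st()
w=cam('wrist');save(w,'w12.png');w=cam('scene');save(w,'s12.png')"
```

```text
time_s: 9.0
eef_pos: [0.4781, 0.0896, 0.1617]
eef_rot: [-0.136, 0.667, 0.718, -0.145]
wrist_force: [1.1, 0.0, -0.2]
opening: -0.0
time_s: 9.8
eef_pos: [0.6867, 0.1047, 0.1171]
eef_rot: [-0.135, 0.667, 0.718, -0.145]
wrist_force: [-0.7, -0.4, -0.6]
opening: -0.003
t 9.80 jig tcp mm [112.1  91.7 117.1] toolx off jig y deg -0.31 zaxis [-0.389 -0.001 -0.921] F [-0.7 -0.3 -0.6] open -0.003 q [-0.01  0.84  0.95 -0.03  1.75 -0.08]
```

View pics/w12.png

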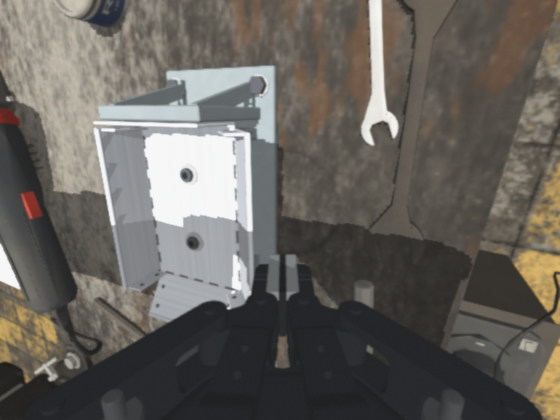

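View pics/s12.png

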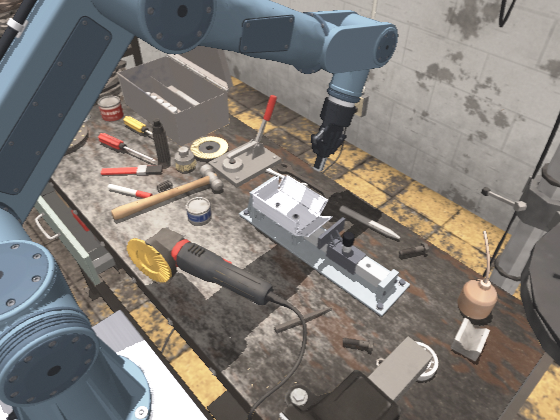

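```bash
python3 -m inch '[{"delta_pos":[0,0.9,2.2],"rotation":[0,0,0]},{"delta_pos":[0,0.9,2.1],"rotation":[0,0,0]},{"delta_pos":[0,0,0],"rotation":[0,0,0]},{"delta_pos":[0,-0.9,0.4],"rotation":[0,0,0]},{"delta_pos":[0,-0.9,0.4],"rotation":[0,0,0]},{"delta_pos":[0,-0.4,0.15],"rotation":[0,0,0]},{"delta_pos":[0,0,0],"rotation":[0,0,0]}]'
python3 -c "
from h import *
st()
w=cam('wrist');save(w,'w13.png',(100,380,80,330),2.8)"
```

```text
time_s: 10.6
eef_pos: [0.6637, 0.103, 0.0747]
eef_rot: [-0.133, 0.668, 0.718, -0.143]
wrist_force: [-0.7, 0.5, 0.5]
opening: -0.002
t 10.60 jig tcp mm [89.  91.5 74.7] toolx off jig y deg -0.31 zaxis [-0.384 -0.002 -0.923] F [-0.6  0.6  0.5] open -0.002 q [-0.01  0.83  1.06 -0.03  1.65 -0.08]
```

View pics/w13.png

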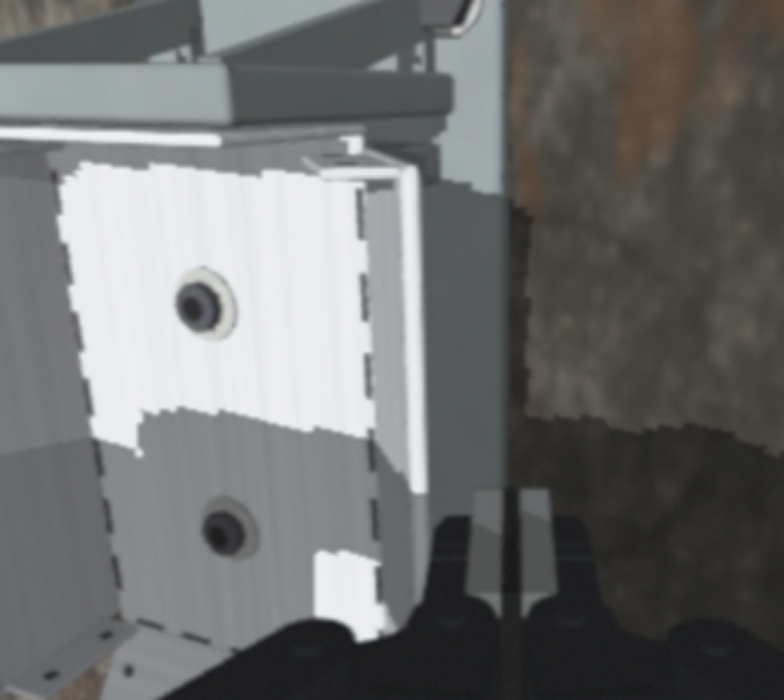

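```bash
python3 -c "
from h import *
w=cam('wrist')
for p in [(416,170),(424,480)]: print(wall(w,100+p[0]/2.8,80+p[1]/2.8,'R'))
"
```

```text
[(np.float64(0.74), array([0.0759, 0.1591, 0.0825]))]
[(np.float64(0.75), array([0.0757, 0.1034, 0.0826]))]
```

```bash
python3 -m inch '[{"delta_pos":[0,-0.46,0.2],"rotation":[0,0,0]},{"delta_pos":[0,-0.46,0.2],"rotation":[0,0,0]},{"delta_pos":[0,0,0],"rotation":[0,0,0]}]'
python3 -c "
from h import *
st()"
python3 -m inch '[{"delta_pos":[0,-0.35,-0.13],"rotation":[0,0,0]},{"delta_pos":[0,-0.35,-0.13],"rotation":[0,0,0]},{"delta_pos":[0,-0.31,-0.06],"rotation":[0,0,0]},{"delta_pos":[0,-0.31,-0.06],"rotation":[0,0,0]},{"delta_pos":[0,0,0],"rotation":[0,0,0]}]'
python3 -c "
from h import *
st()
w=cam('wrist');save(w,'w14.png',(100,380,80,330),2.8)"
```

```text
time_s: 11.0
eef_pos: [0.6551, 0.1021, 0.0742]
eef_rot: [-0.132, 0.668, 0.718, -0.142]
wrist_force: [5.2, 0.7, 2.6]
opening: 0.003
t 11.00 jig tcp mm [80.4 91.2 74.2] toolx off jig y deg -0.30 zaxis [-0.381 -0.002 -0.924] F [5.3 0.3 2.6] open 0.003 q [-0.01  0.81  1.09 -0.03  1.63 -0.08]
time_s: 11.5
eef_pos: [0.642, 0.1014, 0.081]
eef_rot: [-0.135, 0.668, 0.718, -0.145]
wrist_force: [0.8, -0.2, -0.1]
opening: -0.001
t 11.50 jig tcp mm [67.3 91.4 81. ] toolx off jig y deg -0.30 zaxis [-0.387 -0.002 -0.922] F [ 0.7 -0.3 -0.1] open -0.001 q [-0.01  0.78  1.13 -0.03  1.63 -0.08]
```

View pics/w14.png

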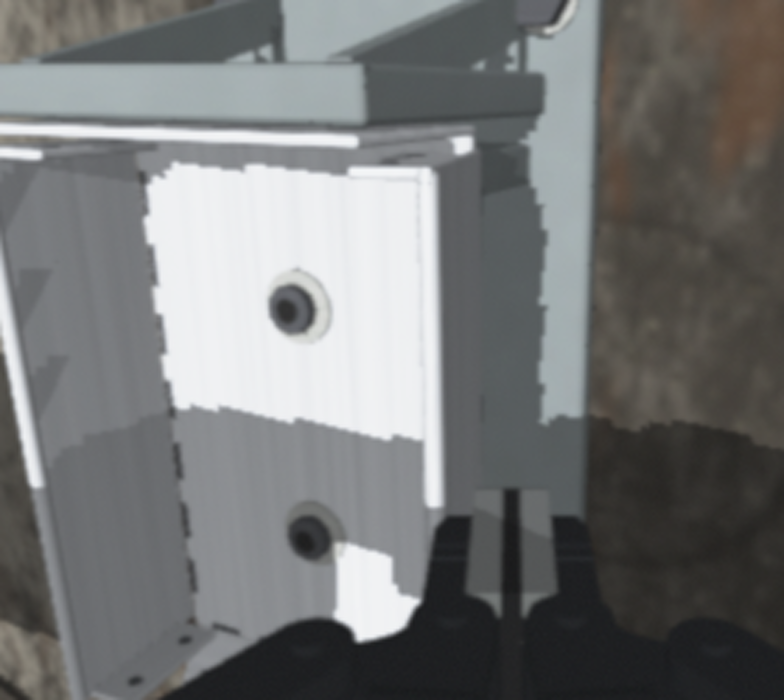

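```bash
python3 -m inch '[{"delta_pos":[0,-0.32,0],"rotation":[0,0,0]},{"delta_pos":[0,-0.32,0.03],"rotation":[0,0,0]},{"delta_pos":[0,-0.32,0.03],"rotation":[0,0,0]},{"delta_pos":[0,-0.25,0.05],"rotation":[0,0,0]},{"delta_pos":[0,0,0],"rotation":[0,0,0]}]'
python3 -c "
from h import *
st()"
python3 -m inch '[{"delta_pos":[0,-0.2,0.05],"rotation":[0,0,0]},{"delta_pos":[0,0,0],"rotation":[0,0,0]}]'
python3 -c "
from h import *
st()
w=cam('wrist');save(w,'w15.png',(100,380,80,330),2.8)"
```

```text
time_s: 12.05
eef_pos: [0.6308, 0.1005, 0.0852]
eef_rot: [-0.134, 0.668, 0.718, -0.144]
wrist_force: [-0.8, 0.4, 0.6]
opening: -0.0
t 12.05 jig tcp mm [56.1 91.3 85.2] toolx off jig y deg -0.31 zaxis [-0.386 -0.002 -0.922] F [-0.8  0.5  0.6] open -0.000 q [-0.01  0.75  1.17 -0.03  1.62 -0.08]
time_s: 12.25
eef_pos: [0.6296, 0.1004, 0.0858]
eef_rot: [-0.134, 0.668, 0.718, -0.144]
wrist_force: [2.7, -0.4, 1.6]
opening: -0.002
t 12.25 jig tcp mm [54.8 91.2 85.8] toolx off jig y deg -0.30 zaxis [-0.385 -0.002 -0.923] F [ 2.6 -0.6  1.6] open -0.002 q [-0.01  0.74  1.18 -0.03  1.62 -0.08]
```

View pics/w15.png

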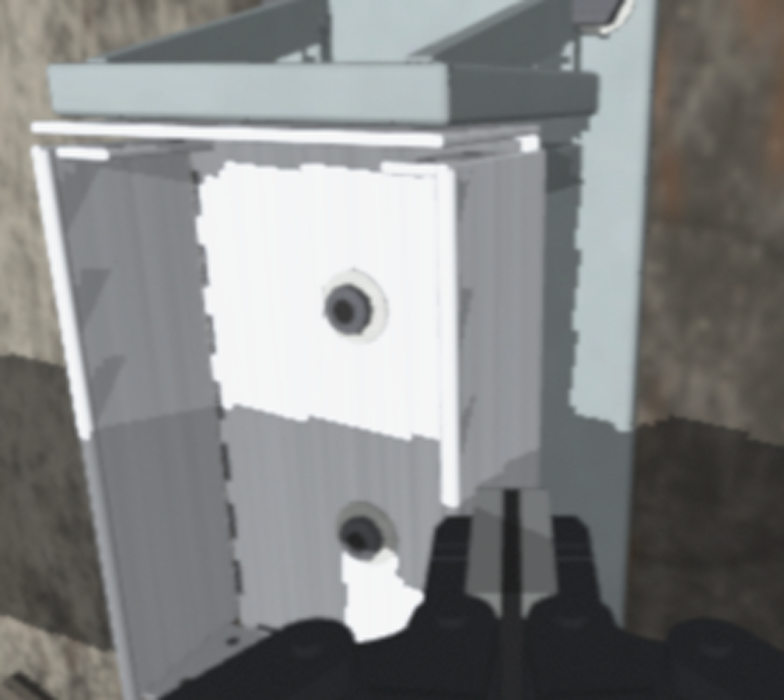

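```bash
python3 -m inch '[{"delta_pos":[0,-0.25,0.05],"rotation":[0,0,0]},{"delta_pos":[0,0,0],"rotation":[0,0,0]}]'
python3 -c "
from h import *
st()"
python3 -m inch '[{"delta_pos":[0,-0.15,0],"rotation":[0,0,0]},{"delta_pos":[0,0,0],"rotation":[0,0,0]},{"delta_pos":[0,0,0],"rotation":[0,0,0]}]'
python3 -c "
from h import *
st()
w=cam('wrist');
for p in [(100+458/2.8,80+165/2.8)]: print(wall(w,*p,'R'))
save(w,'w16.png',(100,380,80,330),2.8)"
```

```text
time_s: 12.5
eef_pos: [0.6281, 0.1002, 0.0863]
eef_rot: [-0.133, 0.668, 0.718, -0.143]
wrist_force: [6.3, 1.0, 1.1]
opening: -0.002
t 12.50 jig tcp mm [53.3 91.1 86.3] toolx off jig y deg -0.30 zaxis [-0.382 -0.002 -0.924] F [6.4 0.5 1.1] open -0.002 q [-0.01  0.74  1.18 -0.03  1.61 -0.08]
time_s: 12.8
eef_pos: [0.6278, 0.1002, 0.0865]
eef_rot: [-0.132, 0.668, 0.718, -0.142]
wrist_force: [10.3, 0.9, -2.3]
opening: -0.003
t 12.80 jig tcp mm [53.  91.1 86.5] toolx off jig y deg -0.30 zaxis [-0.38  -0.002 -0.925] F [10.4  0.2 -2.3] open -0.003 q [-0.01  0.73  1.19 -0.03  1.61 -0.08]
[(np.float64(1.5), array([0.0478, 0.16  , 0.0959]))]
```

View pics/w16.png

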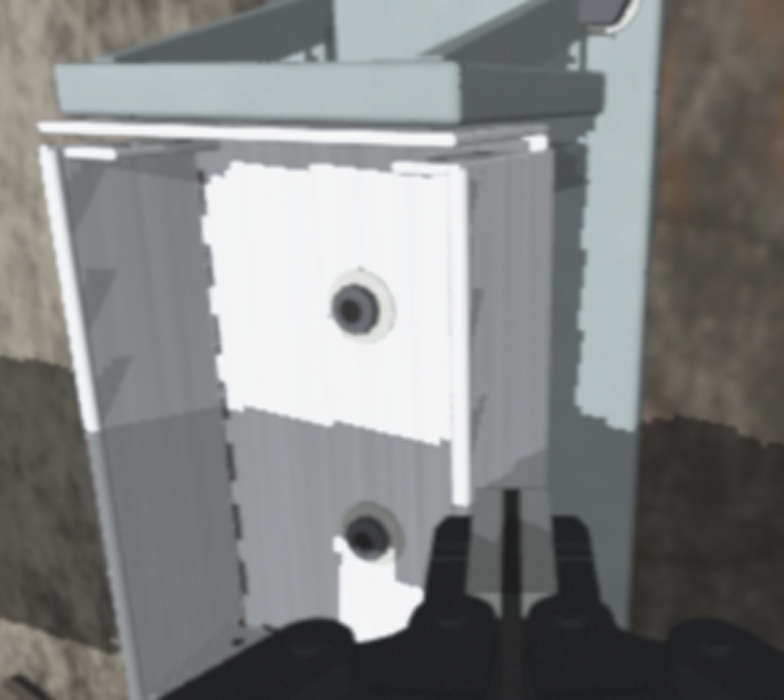

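```bash
python3 -m inch '[{"delta_pos":[0,1.5,0],"rotation":[0,0,0]},{"delta_pos":[0,0,-4.5],"rotation":[0,0,0]},{"delta_pos":[0,0,-4.5],"rotation":[-0.1,0,0]},{"delta_pos":[0,0,0],"rotation":[-0.1,0,0]},{"delta_pos":[0,0,0],"rotation":[-0.1,0,0]},{"delta_pos":[0,0,0],"rotation":[-0.1,0,0]},{"delta_pos":[-3.7,-2,0],"rotation":[0,0,0]},{"delta_pos":[-3.7,-2,0],"rotation":[0,0,0]},{"delta_pos":[-3.7,-2,0],"rotation":[0,0,0]},{"delta_pos":[-3.7,-2,0],"rotation":[0,0,0]}]'
python3 -m inch '[{"delta_pos":[-3.7,-2,0],"rotation":[0,0,0]},{"delta_pos":[0,0,0],"rotation":[0,0,0]},{"delta_pos":[0,0,0],"rotation":[0,0,0]}]' 6
python3 -c "
from h import *
st()
w=cam('wrist');save(w,'w17.png');b=cam('scene');save(b,'s17.png',(210,430,130,300),3.5)
for q in [(0,-.093,.103),(0,-.033,.052),(0,-.153,.052)]:print(proj(w,W(q)))"
```

```text
time_s: 13.85
eef_pos: [0.6029, -0.0507, 0.1627]
eef_rot: [0.0, 0.681, 0.732, 0.001]
wrist_force: [0.5, -0.9, -0.1]
opening: -0.002
time_s: 14.15
eef_pos: [0.5866, -0.0888, 0.1628]
eef_rot: [0.001, 0.682, 0.731, 0.001]
wrist_force: [-0.4, 0.9, 0.0]
opening: 0.506
t 14.15 jig tcp mm [ -0.7 -94.6 162.8] toolx off jig y deg -0.17 zaxis [ 0.003  0.001 -1.   ] F [-0.4  0.9  0. ] open 0.506 q [-0.35  0.29  1.62  0.    1.23 -0.42]
[282.66893688 226.71793725]
[282.66318684 136.06488154]
[282.25065538 266.54618627]
```

View pics/w17.png

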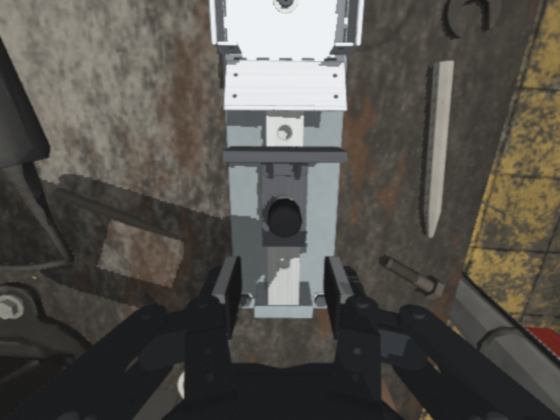

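View pics/s17.png

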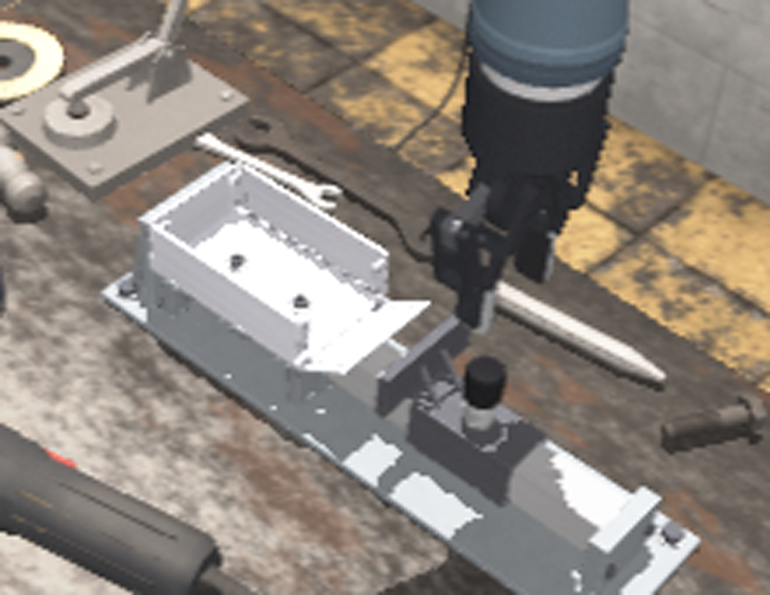

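```bash
python3 -c "
from h import *
st()
w=cam('wrist');save(w,'w18.png',(220,350,90,290),4*.75)
for q in [(0,-.093,.103),(0,-.033,.052),(0,-.153,.052),(0,-.2,.052),(.0,-.051,.094),(0,-.043,.094)]:print(proj(w,W(q)))
g=cv2.cvtColor(w['color'],cv2.COLOR_RGB2GRAY);m=(g<45).astype('uint8');n,l,s,c=cv2.connectedComponentsWithStats(m)
for i in range(n):
  if 250<c[i][0]<320 and 180<c[i][1]<250 and s[i][4]>50: print(s[i],c[i])
b=cam('top');save(b,'t18.png',(220,420,140,260),4)
"
```

```text
t 14.25 jig tcp mm [  0.2 -93.2 162.8] toolx off jig y deg -0.33 zaxis [ 0.003  0.001 -1.   ] F [ 0.8 -0.5  1. ] open 0.683 q [-0.35  0.29  1.62  0.    1.23 -0.42]
[281.42409166 228.50879951]
[281.74150942 137.81450702]
[281.09016278 267.83522205]
[280.87917024 309.95319528]
[281.70241598 168.59693165]
[281.76064699 157.24341886]
[ 266  201   35   39 1065] [282.60093897 219.58591549]
```

View pics/w18.png

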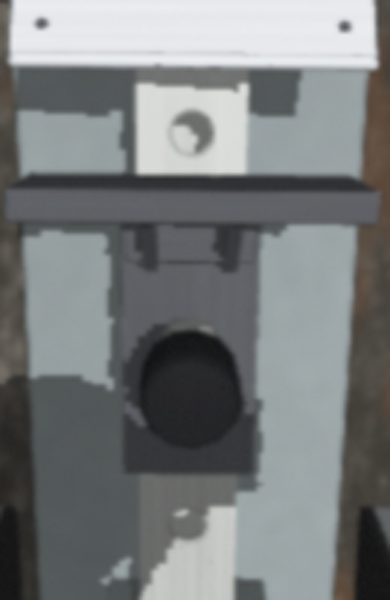

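```bash
python3 -m inch '[{"delta_pos":[0.2,0.1,1.5],"rotation":[0,0,0]},{"delta_pos":[0,0,2],"rotation":[0,0,0]},{"delta_pos":[0,0,2],"rotation":[0,0,0]},{"delta_pos":[0,0,2],"rotation":[0,0,0]},{"delta_pos":[0,0,1.7],"rotation":[0,0,0]},{"delta_pos":[0,0,0],"rotation":[0,0,0]},{"delta_pos":[0,0,0],"rotation":[0,0,0]}]'
python3 -c "
from h import *
st()
w=cam('wrist');save(w,'w19.png');b=cam('scene');save(b,'s19.png',(260,430,170,300),4.5)"
```

```text
time_s: 15.05
eef_pos: [0.5884, -0.0852, 0.0703]
eef_rot: [0.001, 0.681, 0.732, 0.001]
wrist_force: [0.4, -0.8, 0.6]
opening: 0.702
t 15.05 jig tcp mm [  1.3 -91.2  70.3] toolx off jig y deg -0.35 zaxis [ 0.003  0.001 -1.   ] F [ 0.3 -0.8  0.6] open 0.702 q [-0.34  0.41  1.67  0.    1.06 -0.42]
```

View pics/w19.png

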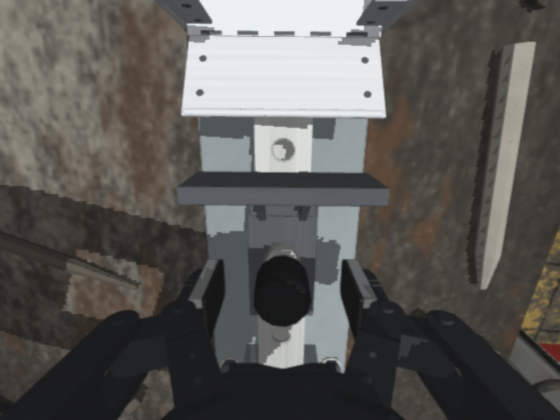

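View pics/s19.png

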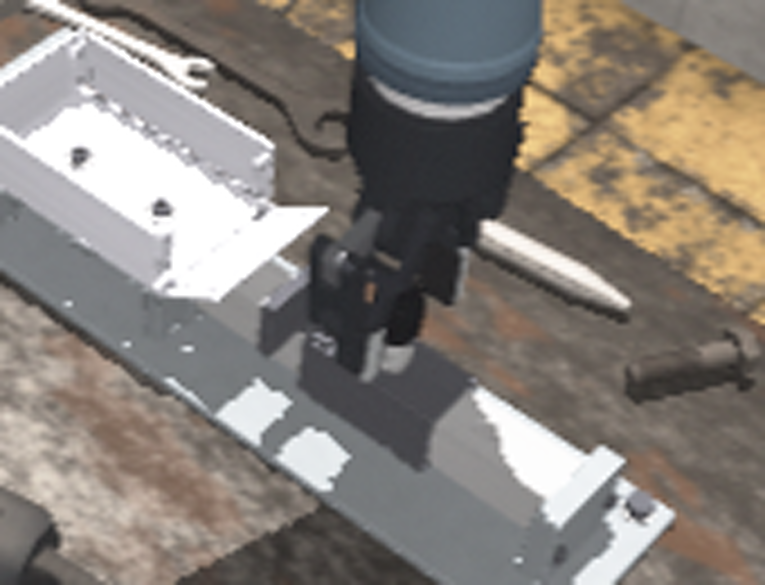

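```bash
python3 -c "
from h import *
w=cam('wrist');o=get_obs();M=Rq(o['eef_rot'])
print(proj(w,o['eef_pos']+M@np.array([0,0,-.033])))
print('r',13e-3*w['f']/np.linalg.norm(o['eef_pos']+M@np.array([0,0,-.033])-w['eye']))
save(w,'w20.png',(220,350,230,350),6)
for p in [(283,150)]: print(J(onz(w,*p,.052)))
for p in [(283,337)]: print(J(onz(w,*p,.052)))"
```

```text
[281.82192105 308.8798386 ]
r 28.778712797535736
[ 0.00272136 -0.03099988  0.052     ]
[ 0.00351793 -0.1528535   0.052     ]
```

View pics/w20.png

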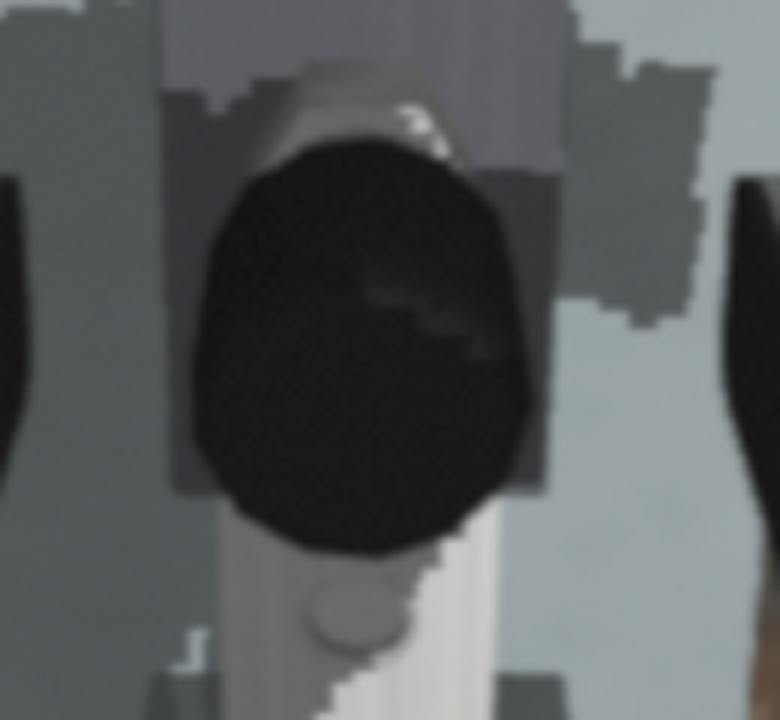

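```bash
python3 -c "
from h import *
w=cam('wrist')
t=np.linspace(0,6.28,100)
for y in(-.093,-.091,-.089,-.087):
  c=np.array([proj(w,W([.0015+.013*np.cos(a),y+.013*np.sin(a),z])) for a in t for z in(.077,.103)])
  print(y,c.min(0),c.max(0))
print('obs', 220+193/6,220+530/6,230+137/6,230+557/6)
"
```

```text
-0.093 [250.22950408 253.57546984] [309.68331882 331.59888139]
-0.091 [250.10288712 249.98219422] [309.83979247 327.92243405]
-0.089 [249.97505834 246.35929013] [309.99776308 324.21191763]
-0.087 [249.84600026 242.7063896 ] [310.15725223 320.46685636]
obs 252.16666666666666 308.3333333333333 252.83333333333334 322.8333333333333
```

```bash
python3 -m inch '[{"delta_pos":[0,0,0],"rotation":[0,0,0]},{"delta_pos":[0,0,0],"rotation":[0,0,0]},{"delta_pos":[0,0,0],"rotation":[0,0,0]},{"delta_pos":[0,0,0],"rotation":[0,0,0]},{"delta_pos":[0,0,0],"rotation":[0,0,0]}]' 0
python3 -c "
from h import *
st()
w=cam('wrist');save(w,'w21.png')
b=cam('scene');save(b,'s21.png',(260,430,170,300),4.5)"
```

```text
time_s: 15.75
eef_pos: [0.5883, -0.0862, 0.0718]
eef_rot: [0.001, 0.681, 0.732, 0.001]
wrist_force: [-3.8, 0.3, 5.5]
opening: 0.283
t 15.75 jig tcp mm [  1.2 -92.2  71.8] toolx off jig y deg -0.31 zaxis [ 0.003  0.    -1.   ] F [-3.7  0.6  5.5] open 0.283 q [-0.35  0.41  1.67  0.    1.06 -0.42]
```

View pics/w21.png

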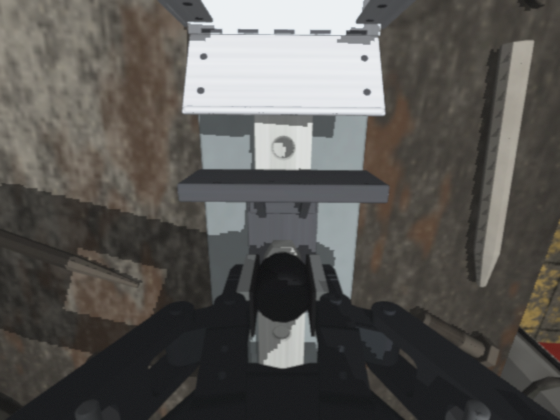

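View pics/s21.png

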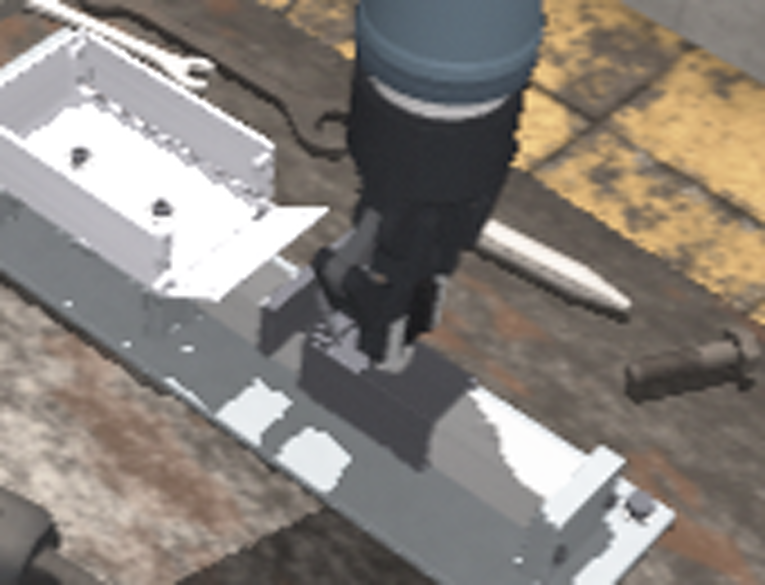

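```bash
python3 -m inch '[{"delta_pos":[0,0,-0.4],"rotation":[0,0,0]},{"delta_pos":[0,0,-0.4],"rotation":[0,0,0]},{"delta_pos":[0,0,-0.4],"rotation":[0,0,0]},{"delta_pos":[0,0,0],"rotation":[0,0,0]},{"delta_pos":[0,0,0],"rotation":[0,0,0]}]'
python3 -c "
from h import *
st()
b=cam('scene');save(b,'s22.png',(260,430,170,300),4.5)"
```

```text
time_s: 16.35
eef_pos: [0.5882, -0.0859, 0.0824]
eef_rot: [0.001, 0.681, 0.732, 0.001]
wrist_force: [2.2, -2.5, -10.8]
opening: 0.278
t 16.35 jig tcp mm [  1.  -91.9  82.4] toolx off jig y deg -0.30 zaxis [ 0.003  0.001 -1.   ] F [  2.   -2.7 -10.8] open 0.278 q [-0.35  0.39  1.67  0.    1.08 -0.42]
```

View pics/s22.png

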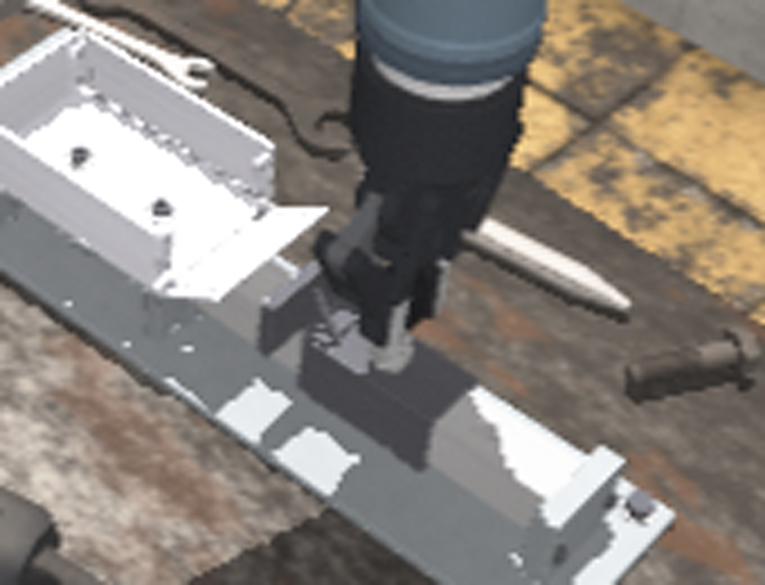

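```bash
python3 -m inch '[{"delta_pos":[0.5,0,0],"rotation":[0,0,0]},{"delta_pos":[0.5,0,0],"rotation":[0,0,0]},{"delta_pos":[0.5,0,0],"rotation":[0,0,0]},{"delta_pos":[0.5,0,0],"rotation":[0,0,0]},{"delta_pos":[0.5,0,0],"rotation":[0,0,0]},{"delta_pos":[0,0,0],"rotation":[0,0,0]}]'
python3 -c "
from h import *
st()
b=cam('scene');save(b,'s23.png',(260,430,170,300),4.5)"
```

```text
time_s: 17.0
eef_pos: [0.5866, -0.0597, 0.0829]
eef_rot: [0.001, 0.681, 0.732, 0.002]
wrist_force: [1.1, 2.1, -10.8]
opening: 0.281
t 17.00 jig tcp mm [  1.2 -65.6  82.9] toolx off jig y deg -0.35 zaxis [ 0.003  0.002 -1.   ] F [  1.3   2.  -10.8] open 0.281 q [-0.3   0.38  1.68  0.    1.08 -0.38]
```

View pics/s23.png

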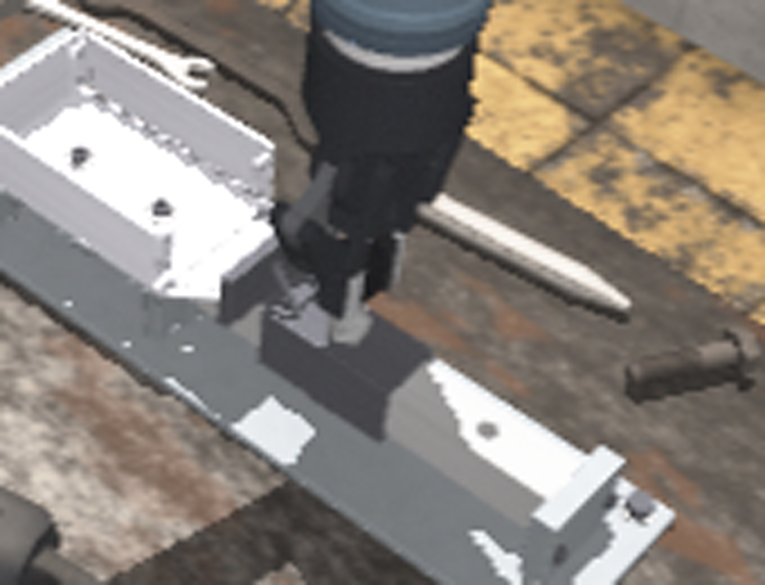

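Sliding well: the section moved about 26 mm and the fence is now at the end wall. Continuing.

```bash
python3 -m inch '[{"delta_pos":[0.4,0,0],"rotation":[0,0,0]},{"delta_pos":[0.4,0,0],"rotation":[0,0,0]},{"delta_pos":[0.4,0,0],"rotation":[0,0,0]},{"delta_pos":[0.4,0,0],"rotation":[0,0,0]},{"delta_pos":[0.4,0,0],"rotation":[0,0,0]},{"delta_pos":[0.4,0,0],"rotation":[0,0,0]},{"delta_pos":[0.4,0,0],"rotation":[0,0,0]},{"delta_pos":[0,0,0],"rotation":[0,0,0]}]'
python3 -c "
from h import *
st()
b=cam('scene');save(b,'s24.png',(260,430,170,300),4.5)"
```

```text
time_s: 17.85
eef_pos: [0.5848, -0.0327, 0.0831]
eef_rot: [0.001, 0.681, 0.732, 0.002]
wrist_force: [1.3, -1.3, -12.1]
opening: 0.283
t 17.85 jig tcp mm [  1.3 -38.6  83.1] toolx off jig y deg -0.32 zaxis [ 0.004  0.001 -1.   ] F [  1.2  -1.4 -12.1] open 0.283 q [-0.26  0.37  1.69  0.    1.07 -0.33]
```

View pics/s24.png

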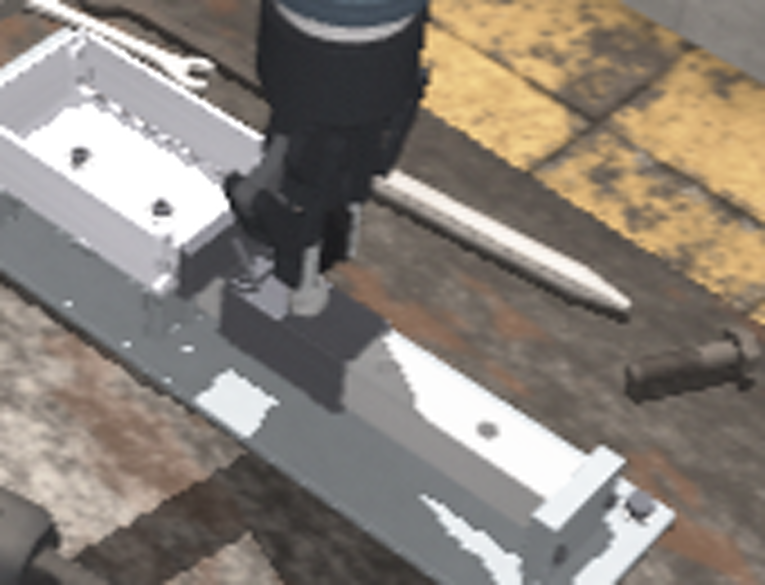

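```bash
python3 -m inch '[{"delta_pos":[0.3,0,0],"rotation":[0,0,0]},{"delta_pos":[0.3,0,0],"rotation":[0,0,0]},{"delta_pos":[0,0,0],"rotation":[0,0,0]},{"delta_pos":[0,0,0],"rotation":[0,0,0]}]'
python3 -c "
from h import *
st()
b=cam('scene');save(b,'s25.png',(260,430,170,300),4.5);w=cam('wrist');save(w,'w25.png')"
```

```text
time_s: 18.3
eef_pos: [0.5844, -0.0267, 0.0831]
eef_rot: [0.001, 0.681, 0.732, 0.002]
wrist_force: [2.0, -0.9, -11.3]
opening: 0.278
t 18.30 jig tcp mm [  1.3 -32.6  83.1] toolx off jig y deg -0.31 zaxis [ 0.004  0.001 -1.   ] F [  1.9  -1.  -11.3] open 0.278 q [-0.25  0.37  1.69  0.    1.07 -0.32]
```

View pics/s25.png

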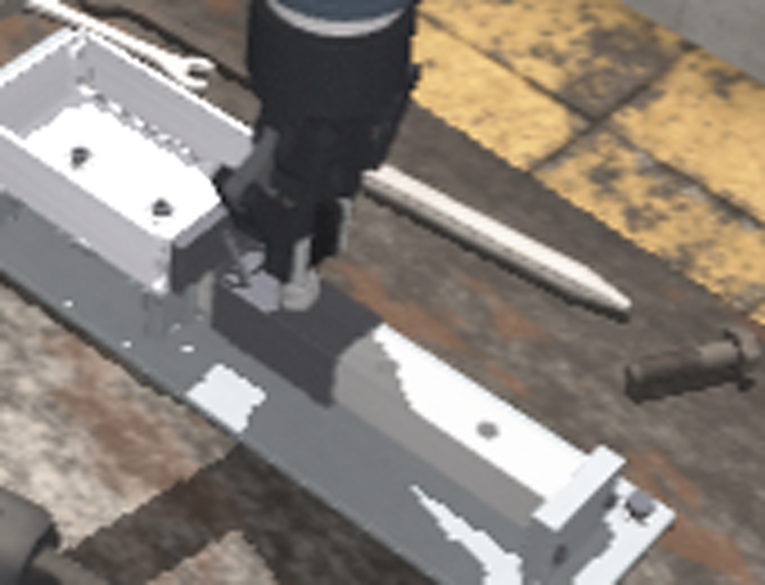

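View pics/w25.png

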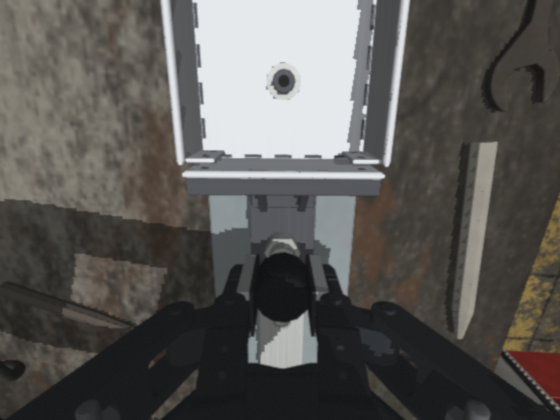

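```bash
python3 -m inch '[{"delta_pos":[0,0,0.25],"rotation":[0,0,0]},{"delta_pos":[0,0,0.25],"rotation":[0,0,0]},{"delta_pos":[0,0,0],"rotation":[0,0,0]}]'
python3 -c "
from h import *
st()"
python3 -m inch '[{"delta_pos":[0,0,0.2],"rotation":[0,0,0]},{"delta_pos":[0,0,0.2],"rotation":[0,0,0]},{"delta_pos":[0,0,0],"rotation":[0,0,0]}]'
python3 -c "
from h import *
st()"
```

```text
time_s: 18.7
eef_pos: [0.5844, -0.0268, 0.0778]
eef_rot: [0.001, 0.681, 0.732, 0.002]
wrist_force: [1.2, 1.0, -8.7]
opening: 0.28
t 18.70 jig tcp mm [  1.2 -32.6  77.8] toolx off jig y deg -0.30 zaxis [ 0.004  0.001 -1.   ] F [ 1.3  0.9 -8.7] open 0.280 q [-0.25  0.38  1.69  0.    1.06 -0.32]
time_s: 19.0
eef_pos: [0.5845, -0.027, 0.074]
eef_rot: [0.001, 0.681, 0.732, 0.002]
wrist_force: [0.4, 2.8, -6.3]
opening: 0.283
t 19.00 jig tcp mm [  1.3 -32.9  74. ] toolx off jig y deg -0.30 zaxis [ 0.004  0.001 -1.   ] F [ 0.6  2.8 -6.3] open 0.283 q [-0.25  0.39  1.7   0.    1.06 -0.32]
```

```bash
python3 -m inch '[{"delta_pos":[0,0,0.2],"rotation":[0,0,0]},{"delta_pos":[0,0,0],"rotation":[0,0,0]},{"delta_pos":[0,0,0],"rotation":[0,0,0]}]'
python3 -c "
from h import *
st()"
python3 -m inch '[{"delta_pos":[0,0,0.2],"rotation":[0,0,0]},{"delta_pos":[0,0,0],"rotation":[0,0,0]},{"delta_pos":[0,0,0],"rotation":[0,0,0]}]'
python3 -c "
from h import *
st()
b=cam('scene');save(b,'s26.png',(230,400,170,300),4.5);w=cam('wrist');save(w,'w26.png');b=cam('top');save(b,'t26.png')"
```

```text
time_s: 19.3
eef_pos: [0.5845, -0.0272, 0.0722]
eef_rot: [0.001, 0.681, 0.732, 0.002]
wrist_force: [0.5, 0.9, -7.2]
opening: 0.284
t 19.30 jig tcp mm [  1.3 -33.   72.2] toolx off jig y deg -0.30 zaxis [ 0.004  0.    -1.   ] F [ 0.5  0.9 -7.2] open 0.284 q [-0.25  0.39  1.7   0.    1.05 -0.32]
time_s: 19.6
eef_pos: [0.5847, -0.0276, 0.0719]
eef_rot: [0.002, 0.681, 0.732, 0.001]
wrist_force: [-5.2, 2.7, 6.6]
opening: 0.28
t 19.60 jig tcp mm [  1.4 -33.5  71.9] toolx off jig y deg -0.32 zaxis [ 0.004 -0.001 -1.   ] F [-5.   3.   6.6] open 0.280 q [-0.25  0.39  1.7   0.    1.05 -0.32]
```

View pics/s26.png

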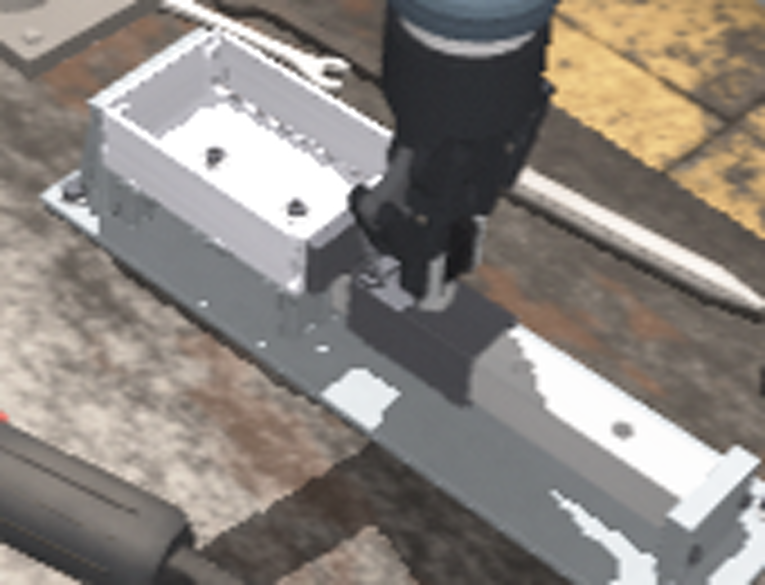

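View pics/w26.png

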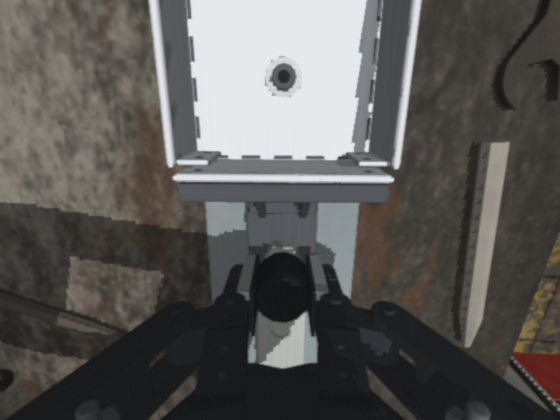

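View pics/t26.png

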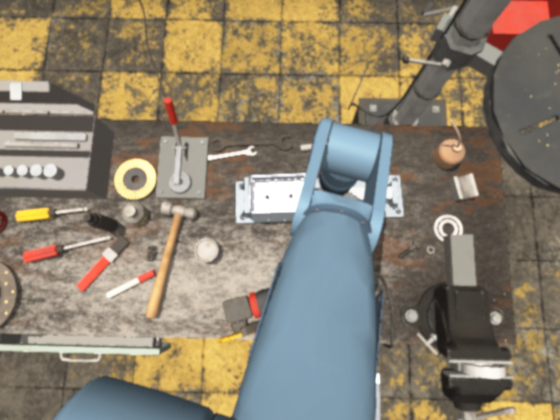

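```bash
python3 -m inch '[{"delta_pos":[0.15,0,0],"rotation":[0,0,0]},{"delta_pos":[0,0,0],"rotation":[0,0,0]},{"delta_pos":[0,0,0],"rotation":[0,0,0]},{"delta_pos":[0,0,0],"rotation":[0,0,0]}]'
python3 -c "
from h import *
st()
w=cam('wrist');save(w,'w27.png',(140,420,130,230),2.8)
print(wall(w,285,180,'E'),wall(w,285,176,'E'))
for z in(.054,.096): print(proj(w,W([0.0015,.021,z])))
for y in(-.033+.042,-.033+.05): print(proj(w,W([0,y,.094])))"
```

```text
time_s: 20.15
eef_pos: [0.5846, -0.0267, 0.0719]
eef_rot: [0.002, 0.681, 0.732, 0.001]
wrist_force: [-6.6, -0.4, 5.4]
opening: 0.28
t 20.15 jig tcp mm [  1.4 -32.6  71.9] toolx off jig y deg -0.32 zaxis [ 0.004 -0.002 -1.   ] F [-6.6  0.   5.4] open 0.280 q [-0.25  0.39  1.7  -0.    1.05 -0.32]
[(np.float64(1.61), array([0.0024, 0.0216, 0.096 ]))] [(np.float64(1.65), array([0.0024, 0.0232, 0.0959]))]
[282.30439915 164.23569025]
[282.74938789 181.55967873]
[278.99113253 208.42537808]
[279.03054093 189.9715652 ]
```

View pics/w27.png

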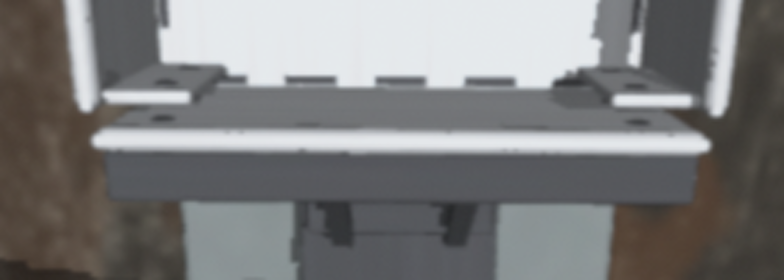

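```bash
python3 -c "
from bench import hand_in;print(hand_in())"
```

```text
the job is handed in; nothing more can be done
None
```

I handed the job in at about 20 s of the 54 s. Both side walls are up, the section is in the next hole with the pin home, and the gripper still holds the knob. The hand-in gave no verdict.

**Side walls:** My first push on the front wall, with the tool vertical, jammed at about 14 N. I tilted the fingers 0.4 rad and continued. Both walls then went up until the push met the 1.60 rad stop, at about 7 N front and 10 N rear. The wrist view put them at about 1.54 and 1.50 rad.

**Section and pin:**
- I gripped the knob, lifted it about 11 mm against roughly 11 N of spring, slid the section in and lowered the pin.
- On lowering, the spring pull faded from 11 N to about 7 N. The force then reversed to about 6 N pressing, at the same height as when I first gripped (71.9 mm against 71.8 mm), so the pin is seated.

**Last checks:**

| Check | Reading |
|---|---|
| Section travel | about 59.6 mm (target 60, within 4) |
| End wall | about 1.6 rad, standing against the fence |
| Side walls | still upright |
| Gripper opening | about 24 mm on the 26 mm knob |
| Loose things | the tin and hammer look unmoved in the last top view; the arm hides part of the bench, and I did not measure any of them |

**Disagreement:** The wrist camera placed the jig 1.5 to 3 mm off from the fixed cameras in x, and up to about 3 mm off in y. I split the difference in y for the knob grasp and relied on measured travel and force for the rest.

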